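# Strip the change-gear quadrant and put the gears back on the board

## Task

The threading job is finished: take the four change gears off the two studs of the quadrant, one at a time, always the upper gear of a pair by itself and without lifting the one beneath. Put each gear back on the gear board, on the round blue seat made for its size, lying flat with the dowel in its bore; set them down gently, do not drop them.

Things in the scene. Friction and masses are not known exactly. Their poses are not given: they have to be found in the camera images.
- quadrant: Fixed flat slotted arm, dark green, 46 mm wide, 14 thick, 238 long, a round boss at its +y end. Origin on the bench midway between two upright studs at y = +55 and -55 (y along the arm, z up). Each stud: 19 across, top at 52, flange (34 across) top at 20 above the bench; it holds a pair: a 65 or 56 gear below, a 47 or 38 on it. Two loose nuts (35 across, 15 high) stand beside the boss.
- gear_65: Loose spur gear of dark cast iron, 65 mm over the teeth, 14 thick, bore 22 across (1.7 play all round on its stud). Origin at the centre of its underside, z up. Starts as the lower gear of a pair on either stud of the quadrant, underside 20 above the bench.
- gear_56: Loose spur gear of bright silvery steel, 56 mm over the teeth, 14 thick, bore 22 across (1.7 play all round on its stud). Origin at the centre of its underside, z up. Starts as the lower gear of a pair on either stud of the quadrant, underside 20 above the bench.
- gear_47: Loose spur gear of brass (yellow), 47 mm over the teeth, 14 thick, bore 22 across (1.7 play all round on its stud). Origin at the centre of its underside, z up. Starts as the upper gear of a pair on either stud of the quadrant, underside 34 above the bench.
- gear_38: Loose spur gear of dark brown fibre (phenolic), 38 mm over the teeth, 14 thick, bore 22 across (1.7 play all round on its stud). Origin at the centre of its underside, z up. Starts as the upper gear of a pair on either stud of the quadrant, underside 34 above the bench.
- gear_board: Pale plywood board 175 x 175 x 12 mm lying flat on the bench, fixed; a small brass hanging plate on its +x edge. Origin under its centre, z up. The four blue seats are at x = +-46, y = +-46 in varying order.
- seat_65: Round blue seat on the gear board, fixed, 71 mm across (3 wider all round than the 65 mm gear that belongs there), 3 thick, with a wooden dowel 6 across standing 11 above it in its centre. Origin at the centre of its underside, on the board's top (12 above the bench); the gear's underside rests 3 above this origin.
- seat_56: Round blue seat on the gear board, fixed, 62 mm across (3 wider all round than the 56 mm gear that belongs there), 3 thick, with a wooden dowel 6 across standing 11 above it in its centre. Origin at the centre of its underside, on the board's top (12 above the bench); the gear's underside rests 3 above this origin.
- seat_47: Round blue seat on the gear board, fixed, 53 mm across (3 wider all round than the 47 mm gear that belongs there), 3 thick, with a wooden dowel 6 across standing 11 above it in its centre. Origin at the centre of its underside, on the board's top (12 above the bench); the gear's underside rests 3 above this origin.
- seat_38: Round blue seat on the gear board, fixed, 44 mm across (3 wider all round than the 38 mm gear that belongs there), 3 thick, with a wooden dowel 6 across standing 11 above it in its centre. Origin at the centre of its underside, on the board's top (12 above the bench); the gear's underside rests 3 above this origin.
Not all that is in view belongs to the job. Of the things that look like the gear_47, the larger one is meant.

How it is judged:
By the outcome, as a careful person would: the job done as asked, in the order asked, and still so for the second after the job is handed in, with the robot touching nothing.
It also fails if it takes over 96 s, if anything falls off the work surface, if the arm or the gripper's body presses on something with over 40 N, if the wrist force passes 120 N, or if a joint passes its speed limit or range.

## Robot

A 7-joint arm with a two-finger parallel gripper is mounted at the origin on a cart in front of the work surface, level with it; the furniture and walls round the work are solid. World frame = base frame: x ahead of the robot, y to its left, z up, the work surface at z = 0. Lengths are in m, angles in rad, forces in N, time in s.
With the tool pointing down it reaches from about 0.35 to 0.775 m from the base axis. Payload 3.1 kg.
Tool frame: the origin (TCP) lies at the very end of the fingers, on their centre line; the grasp point (between the pads) lies 19 mm behind it; z points along the fingers, x is the direction in which the jaws open and shut, and the axes are right-handed (so a half turn about z gives the same grasp; the last joint's range is limited). The gripper opens to 85 mm and grips with 20 to 120 N. Pads are 22 mm wide; open, the fingers measure 114 mm over their backs; the gripper's body (76 mm by 85 mm) begins 54 mm behind the grasp point. The pads swing forward as they close: fully open they stand 13 mm farther back than shut.
Start: joints at [1.159, 0.311, 0.014, 1.512, -0.004, 1.319, -0.027], TCP at [0.199, -0.513, 0.231] pointing down, gripper open.
Joint ranges: [-2.7, 2.7], [-0.3, 1.91], [-1.27, 1.3], [0.12, 2.57], [-1.44, 4.58], [0.2, 2.03], [-3.05, 3.05]. Speed limits (rad/s): [2.79, 2.79, 3.14, 3.14, 3.14, 3.14, 3.14].

## Interface

Orientations are given as [roll, pitch, yaw] about the fixed x, y, z axes, in that order (R = Rz(yaw) Ry(pitch) Rx(roll)).
In Python, from cell import observe, imaging, arm gives the robot as it stands.
- The arm moves only by the tool jog_arm, never from a script. Its argument "commands" is text: rows parted by semicolons, each of 7 numbers parted by spaces: the shift along the tool's x, y, z in mm, then the turn, a rotation vector about the tool's x, y, z in degrees, then the opening, from -1 (shut) to 1 (fully open). A call has 1 to 20 rows; each row shifts and turns the pose as measured when the row begins, along the tool's axes as they then stand; what a row does not reach is not made up. A row lasts 1/12 s, in which the tool goes at most 41.7 mm and 7.16 degrees, less where a joint would pass 70% of its speed; a pose out of reach is approached as far as the arm can. A call with a gripper value outside its range is refused whole. The fingers move at their own pace and stop on an object; "force" is the grip in N (left out, the last holds). Time passes only in rows, so rows that do not move let the fingers close. It gives the time, the measured TCP pose, the force and the opening at its end, in the units of the state.
- observe(): the state, without advancing time (a new reading comes with each control period).
- imaging.get_image(name): name is "scene" or "top" or "wrist"; returns the picture (384x512x3 uint8, red, green, blue); there is no depth.
- imaging.camera_params(name): a dict with "fov_y" (degrees; the focal length in pixels is half the picture's height over the tangent of half this angle, whatever the lens; pixels are square), "cx", "cy" (the principal point, pixels), "R" (3x3) and "t" (3): a world point X has camera coordinates R X + t; the wrist camera has in their place "T_tool_cam" (4x4, takes a point from camera to tool coordinates, whose origin is the TCP and whose axes are the tool frame's). Camera axes: x right, y down, z forward; pixel columns grow to the right and rows downward; lengths in m; the calibration is good to about 2 mm. A picture is of the moment at which its call begins: read the wrist's pose just before it. camera_params takes no time and is no camera call.
- arm.hand_in(): hands the job in, once; it reports no verdict.
The state is a dict: "time": time; "qpos": joint angles; "joint_vel": joint speeds; "joint_torque": joint torques, N m; "ee_pos": TCP position; "ee_rot": TCP orientation; "ft_force": force on the tool from outside, world axes, zero at the start; "torque": the same for the moment, N m; "finger_gap": opening from 0.0 (shut) to 1.0 (fully open).
Only numpy, scipy, OpenCV 4.12 (cv2) and the standard library are available. Lean on these libraries where they do the work, as an engineer would, in place of code of your own. Each camera call takes 0.05 s, during which the arm holds its last target.

## Working session

There is one attempt and no reset: what is moved stays moved. The work goes in short steps, Python scripts to look and compute and a tool call to move; the robot and the scene stay as the last step left them, time stands still between calls to the robot, and variables do not carry over. Pictures are saved under pics/ and viewed, and the job is handed in when it is done.

Besides the shell and the picture viewer there is one more tool, called after "Emit:" as name(argument=value, ...) on one line, values as JSON. jog_arm: Moves the arm, as the interface text tells. Its arguments: {"type":"object","properties":{"commands":{"type":"string"},"force":{"type":"number"}},"required":["commands"]}

```bash
mkdir -p pics; ls; cat > h.py <<'E'
import numpy as np, cv2
from cell import observe, imaging, arm
from scipy.spatial.transform import Rotation as Ro
def K(p):
    f=192/np.tan(np.radians(p['fov_y']/2)); return f,p['cx'],p['cy']
def pose(s):
    return Ro.from_euler('xyz',s['ee_rot']).as_matrix(), np.array(s['ee_pos'])
def cam(name,s=None):
    p=imaging.camera_params(name); f,cx,cy=K(p)
    if name=='wrist':
        R,t=pose(s or observe()); T=np.array(p['T_tool_cam'])
        return f,cx,cy,R@T[:3,:3],R@T[:3,3]+t
    R=np.array(p['R']);t=np.array(p['t']); return f,cx,cy,R.T,-R.T@t
def ray(c,u,v):
    f,cx,cy,R,o=c; d=R@np.array([(u-cx)/f,(v-cy)/f,1]); return o,d
def onz(c,u,v,z):
    o,d=ray(c,u,v); return o+d*(z-o[2])/d[2]
def proj(c,X):
    f,cx,cy,R,o=c; q=R.T@(np.array(X)-o); return np.array([cx+f*q[0]/q[2],cy+f*q[1]/q[2]])
def tri(r1,r2):
    o1,d1=r1;o2,d2=r2;d1=d1/np.linalg.norm(d1);d2=d2/np.linalg.norm(d2)
    a=np.linalg.lstsq(np.c_[d1,-d2],o2-o1,rcond=None)[0]
    p,q=o1+a[0]*d1,o2+a[1]*d2; return (p+q)/2,np.linalg.norm(p-q)
def shot(name,fn):
    s=observe(); im=imaging.get_image(name); cv2.imwrite('pics/'+fn,im[:,:,::-1]); np.save('pics/'+fn+'.npy',im); np.save('pics/'+fn+'.s.npy',np.r_[s['ee_pos'],s['ee_rot']]); return im
def load(name,fn):
    im=np.load('pics/'+fn+'.npy'); s=np.load('pics/'+fn+'.s.npy'); return im,cam(name,{'ee_pos':s[:3],'ee_rot':s[3:]})
E
python3 - <<'E'
from h import *
print(observe())
for n in ['scene','top','wrist']:
    shot(n,n+'0.png'); print(n,[np.round(x,3).tolist() for x in cam(n)])
print(imaging.camera_params('wrist'))
E
```

```text
pics
{'time': 0.0, 'qpos': array([ 1.15933044,  0.31172078,  0.01398921,  1.5130732 , -0.00440438,
        1.31916979, -0.02722868]), 'joint_vel': array([-1.16627124e-03, -1.13427807e-03, -8.36605511e-05,  9.16285414e-04,
        5.63450379e-04,  1.13544527e-03, -6.15864585e-04]), 'joint_torque': array([-5.04967579e-05, -3.79912555e+01,  1.45773366e-01, -2.30589134e+01,
        1.21754286e-02,  1.35585832e-02,  1.08440851e-06]), 'ee_pos': array([ 0.19851964, -0.51214367,  0.23021721]), 'ee_rot': array([ 3.14150173e+00,  2.33855709e-03, -1.20098096e+00]), 'ft_force': array([-0.75662776,  0.27091783,  0.19186096]), 'torque': array([ 0.00728018, -0.00620057, -0.03788856]), 'finger_gap': 1.002020863613171}
scene [462.195, 256.952, 188.122, [[0.82, -0.436, 0.371], [-0.572, -0.64, 0.512], [0.014, -0.632, -0.775]], [0.186, -0.348, 0.715]]
top [483.352, 244.167, 192.307, [[-0.027, -0.992, 0.124], [-1.0, 0.028, 0.004], [-0.008, -0.124, -0.992]], [0.384, 0.104, 0.907]]
wrist [278.941, 258.539, 190.644, [[0.362, -0.893, -0.269], [-0.932, -0.347, -0.101], [-0.003, 0.287, -0.958]], [0.268, -0.486, 0.372]]
{'fov_y': 69.08054945798726, 'cx': 258.53931805852426, 'cy': 190.6436212926486, 'T_tool_cam': array([[ 9.99999619e-01,  4.78569838e-04, -7.30696792e-04,
         3.48496675e-04],
       [-2.48711293e-04,  9.57925240e-01,  2.87017722e-01,
        -7.39240182e-02],
       [ 8.37310924e-04, -2.87017431e-01,  9.57924994e-01,
        -1.41894207e-01],
       [ 0.00000000e+00,  0.00000000e+00,  0.00000000e+00,
         1.00000000e+00]])}
```

View pics/scene0.png

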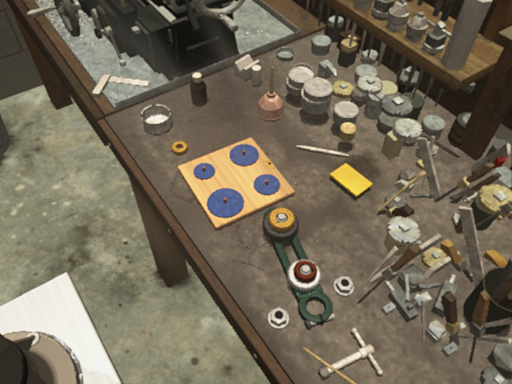

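View pics/top0.png

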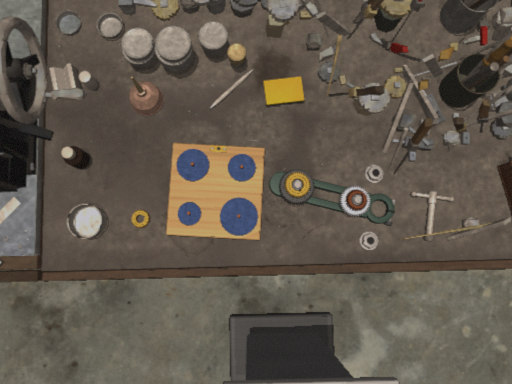

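View pics/wrist0.png

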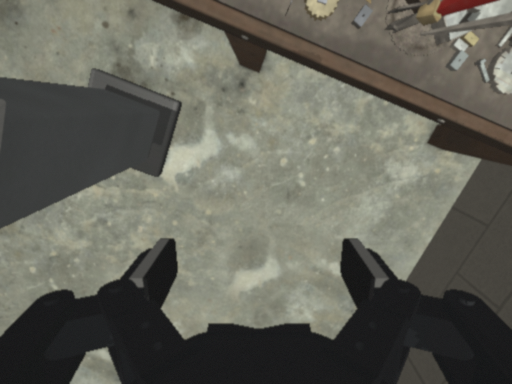

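Scene: brass gear on dark gear at scene (281,217)/top (298,184); brown on silvery gear at scene (305,270)/top (356,200). Board seats at top (193,165), (242,167), (189,213), (239,216). Candidates for the gear_47: brass on the stud at top (298,184), or the small loose brass ring at top (140,219) as a decoy. For the silvery gears, there are others on the bench's far side. Next is a close crop.

```bash
python3 - <<'E'
from h import *
t,_=load('top','top0.png'); s,_=load('scene','scene0.png')
a=cv2.resize(t[130:250,160:410],None,fx=3,fy=3,interpolation=cv2.INTER_CUBIC)
b=cv2.resize(s[130:335,170:370],None,fx=2.9,fy=2.9,interpolation=cv2.INTER_CUBIC)
cv2.imwrite('pics/ct.png',a[:,:,::-1]);cv2.imwrite('pics/cs.png',b[:,:,::-1])
E
```

```text
(no output)
```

View pics/ct.png

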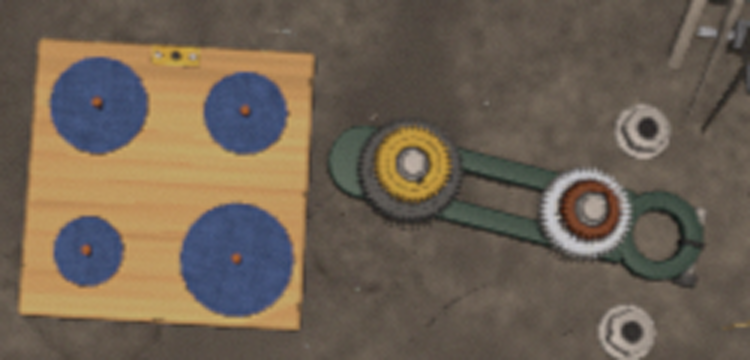

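View pics/cs.png

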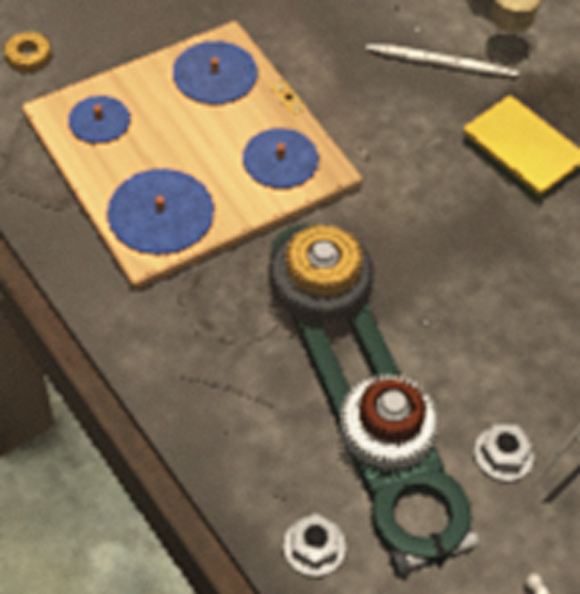

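The choice is clear: brass upper gear at top (298,184) on the dark 65, brown at (357,199) on the silvery 56. Now I measure in both views.

```bash
python3 - <<'E'
from h import *
def blobs(name,fn,roi,lo,hi,amin=100):
    im,c=load(name,fn); hsv=cv2.cvtColor(im,cv2.COLOR_RGB2HSV)
    m=cv2.inRange(hsv,np.array(lo),np.array(hi)); z=np.zeros_like(m); x0,y0,x1,y1=roi; z[y0:y1,x0:x1]=m[y0:y1,x0:x1]
    z=cv2.morphologyEx(z,cv2.MORPH_CLOSE,np.ones((3,3)))
    out=[]
    for k in cv2.findContours(z,cv2.RETR_EXTERNAL,cv2.CHAIN_APPROX_NONE)[0]:
        if cv2.contourArea(k)>amin:
            h=cv2.convexHull(k); e=cv2.fitEllipse(h); out.append((np.round(e[0],1),np.round(e[1],1)))
    return c,out
spec={'blue':([100,80,40],[130,255,255]),'yel':([15,130,80],[28,255,255]),'brown':([0,110,40],[10,255,200]),'white':([0,0,170],[180,40,255])}
roi={'top':{'blue':(160,130,270,250),'yel':(275,160,330,210),'brown':(335,175,385,225),'white':(335,175,385,225)},
'scene':{'blue':(170,130,300,230),'yel':(255,195,310,250),'brown':(285,250,325,295),'white':(280,250,330,300)}}
res={}
for k,(lo,hi) in spec.items():
    for n in ['top','scene']:
        c,o=blobs(n,n+'0.png',roi[n][k],lo,hi); res[k,n]=(c,o)
        if k!='blue': print(k,n,o)
ct,ot=res['blue','top'];cs,os_=res['blue','scene']
for e in ot:
    P=onz(ct,*e[0],.015); j=min(os_,key=lambda q:np.linalg.norm(q[0]-proj(cs,P)))
    X,d=tri(ray(ct,*e[0]),ray(cs,*j[0]))
    print('seat top',e[0],'sc',j[0],np.round(P,4),'scene@15',np.round(onz(cs,*j[0],.015),4),'tri',np.round(X,4),round(d,4),'dia',np.mean(e[1])/ct[0]*(ct[4][2]-.015))
for k,z in [('yel',.048),('brown',.048),('white',.034)]:
    e=res[k,'top'][1];j=res[k,'scene'][1]
    if e and j:
        e=max(e,key=lambda q:q[1].sum());j=max(j,key=lambda q:q[1].sum())
        X,d=tri(ray(ct,*e[0]),ray(cs,*j[0]))
        print(k,np.round(onz(ct,*e[0],z),4),np.round(onz(cs,*j[0],z),4),'tri',np.round(X,4),round(d,4),'dia',np.mean(e[1])/ct[0]*(ct[4][2]-z))
E
```

```text
yel top [(array([297. , 184.2]), array([24.4, 25.1]))]
yel scene [(array([281. , 218.9]), array([23.3, 27. ]))]
brown top [(array([356.2, 199.4]), array([18.6, 19.2]))]
brown scene [(array([304.8, 270.7]), array([20.7, 22. ]))]
white top []
white scene [(array([304. , 273.4]), array([28. , 31.4]))]
seat top [188.9 213.2] sc [203.7 170.9] [0.4593 0.2115 0.015 ] scene@15 [0.4578 0.2116 0.015 ] tri [0.4587 0.2119 0.0144] 0.0014 dia 0.040030279034719056
seat top [238.4 216.1] sc [224.9 202.6] [0.4514 0.1201 0.015 ] scene@15 [0.45   0.1198 0.015 ] tri [0.4509 0.1203 0.014 ] 0.0012 dia 0.0666863865025389
seat top [241.2 167.1] sc [266.3 184.2] [0.543  0.1124 0.015 ] scene@15 [0.5417 0.1124 0.015 ] tri [0.5426 0.1127 0.0143] 0.0012 dia 0.04777807497692274
seat top [192.3 164.5] sc [243.7 154.6] [0.5506 0.2039 0.015 ] scene@15 [0.5495 0.2038 0.015 ] tri [0.5503 0.2042 0.0142] 0.001 dia 0.056540463244891204
yel [0.5032 0.013  0.048 ] [0.4999 0.0113 0.048 ] tri [0.5028 0.013  0.044 ] 0.0021 dia 0.04396689084623391
brown [ 0.4728 -0.0914  0.048 ] [ 0.4701 -0.0933  0.048 ] tri [ 0.4726 -0.092   0.0437] 0.0015 dia 0.03357471664621498
```

Heights (triangulated seats 14.2±0.3 against 15 in the text; gear tops 44 by blob centres against 48), the stud spacing of 109 mm (110 expected) and the 92 mm seat spacing all agree. First I turn to yaw 0, so tool x = world x and tool y = −world y, then move above the quadrant for a wrist look.

Emit:
jog_arm(commands="0 0 0 0 0 -6.9 1;0 0 0 0 0 -6.9 1;0 0 0 0 0 -6.9 1;0 0 0 0 0 -6.9 1;0 0 0 0 0 -6.9 1;0 0 0 0 0 -6.9 1;0 0 0 0 0 -6.9 1;0 0 0 0 0 -6.9 1;0 0 0 0 0 -6.9 1;0 0 0 0 0 -6.7 1;0 0 0 0 0 0 1", force=40)

```text
time: 1.07
ee_pos: [0.197, -0.5089, 0.225]
ee_rot: [-3.129, 0.005, 0.048]
ft_force: [0.2, 0.0, -0.3]
finger_gap: 1.002
```

Emit:
jog_arm(commands="21 -35 0 0 0 2.7 1;21 -35 0 0 0 0 1;21 -35 0 0 0 0 1;21 -35 0 0 0 0 1;21 -35 0 0 0 0 1;21 -35 0 0 0 0 1;21 -35 0 0 0 0 1;21 -35 0 0 0 0 1;21 -35 0 0 0 0 1;21 -35 0 0 0 0 1;21 -35 0 0 0 0 1;21 -35 0 0 0 0 1;21 -35 0 0 0 0 1;21 -35 0 0 0 0 1;0 0 0 0 0 0 1;0 0 0 0 0 0 1")

```text
time: 2.4
ee_pos: [0.5072, -0.0136, 0.2231]
ee_rot: [-3.128, 0.009, -0.068]
ft_force: [0.1, -2.1, -0.0]
finger_gap: 0.999
```

```bash
python3 - <<'E'
from h import *
print(observe()['ee_pos'],observe()['ee_rot'],observe()['qpos'])
shot('wrist','w1.png')
E
```

```text
[ 0.50719219 -0.01360103  0.22312288] [-3.1278978   0.00852464 -0.06754538] [ 0.48415565  0.28884171 -0.60489276  1.61382248  0.15351278  1.29730786
 -0.21142391]
```

View pics/w1.png

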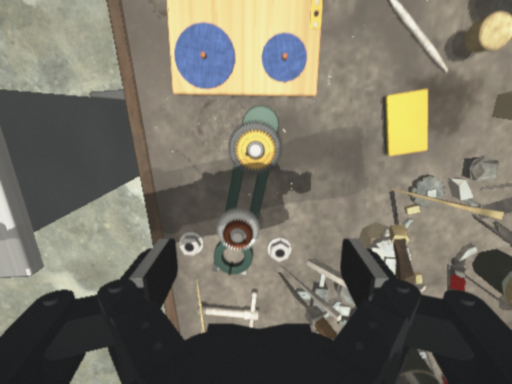

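The wrist view shows the brass gear at (255,150) on the dark 65, the brown one at (238,234) on the silver 56, and the 65 and 47 seats at (205,55) and (284,57). I check positions against the wrist calibration.

```bash
cat >> h.py <<'E'
S={'blue':([100,80,40],[130,255,255]),'yel':([15,110,60],[28,255,255]),'brown':([0,100,30],[12,255,200]),'white':([0,0,150],[180,50,255])}
def ell(im,col,roi,k=3):
    hsv=cv2.cvtColor(im,cv2.COLOR_RGB2HSV); lo,hi=S[col]
    m=cv2.inRange(hsv,np.array(lo),np.array(hi)); z=np.zeros_like(m); x0,y0,x1,y1=roi; z[y0:y1,x0:x1]=m[y0:y1,x0:x1]
    z=cv2.morphologyEx(z,cv2.MORPH_CLOSE,np.ones((k,k)))
    cs=[q for q in cv2.findContours(z,cv2.RETR_EXTERNAL,cv2.CHAIN_APPROX_NONE)[0] if len(q)>5]
    q=max(cs,key=cv2.contourArea); return cv2.fitEllipse(cv2.convexHull(q))
E
python3 - <<'E'
from h import *
im,c=load('wrist','w1.png'); ct=cam('top')
for n,col,roi,z,tp in [('47','yel',(225,120,290,180),.048,(297,184.2)),('38','brown',(215,215,260,250),.048,(356.2,199.4)),('s65','blue',(170,15,240,94),.015,(238.4,216.1)),('s47','blue',(255,25,315,94),.015,(241.2,167.1))]:
    e=ell(im,col,roi); X,d=tri(ray(c,*e[0]),ray(ct,*tp))
    print(n,np.round(e[0],1),np.round(e[1],1),'plane',np.round(onz(c,*e[0],z),4),'tri',np.round(X,4),round(d,4))
E
```

```text
47 [255.2 149.1] [38.7 39.1] plane [0.5048 0.0165 0.048 ] tri [0.5047 0.0133 0.0358] 0.0033
38 [237.5 233.8] [25.5 27.9] plane [ 0.4755 -0.0866  0.048 ] tri [ 0.474  -0.0945  0.0317] 0.0015
s65 [204.3  55.3] [58.  63.9] plane [0.4529 0.1237 0.015 ] tri [0.4523 0.1216 0.0176] 0.0038
s47 [283.8  56.9] [42.9 46.3] plane [0.5441 0.1157 0.015 ] tri [0.542  0.113  0.0273] 0.0025
```

Emit:
jog_arm(commands="0 -14 0 -0.8 0.5 -3.9 1;0 -14 0 0 0 0 1;0 0 35 0 0 0 1;0 0 35 0 0 0 1;0 0 35 0 0 0 1;0 0 0 0 0 0 1;0 0 0 0 0 0 1")

```text
time: 3.03
ee_pos: [0.5084, 0.0061, 0.1176]
ee_rot: [3.137, -0.007, -0.022]
ft_force: [0.9, 1.2, 1.5]
finger_gap: 1.001
```

```bash
cat > m.py <<'E'
from h import *
import sys
def meas(fn,items):
    im=shot('wrist',fn); im,c=load('wrist',fn); s=observe(); print('ee',np.round(s['ee_pos'],4),np.round(s['ee_rot'],4),s['joint_vel'].round(3))
E
python3 - <<'E'
from m import *
meas('w2.png',[])
E
```

```text
ee [0.5077 0.0054 0.1173] [ 3.136  -0.0051 -0.0228] [-0.001 -0.017 -0.01  -0.029 -0.001  0.009  0.002]
```

View pics/w2.png

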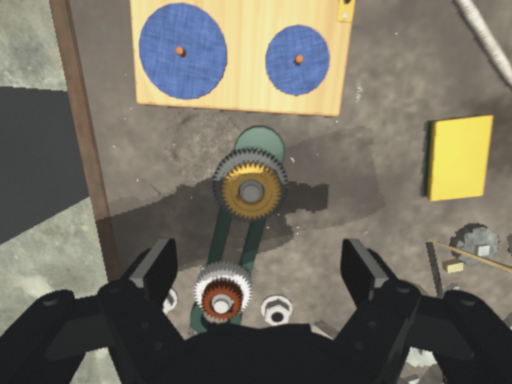

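The brass gear is at (250,189), with its stud inside; the 65 gear is around it at (250,184).

```bash
python3 - <<'E'
from h import *
im,c=load('wrist','w2.png'); ct=cam('top'); cs=cam('scene'); im1,c1=load('wrist','w1.png')
for n,col,roi,z,tp,w1 in [('47','yel',(205,140,300,230),.048,(297,184.2),(255.2,149.1)),('38','brown',(190,262,256,325),.048,(356.2,199.4),(237.5,233.8)),('s65','blue',(125,0,240,104),.015,(238.4,216.1),(204.3,55.3)),('s47','blue',(255,15,340,104),.015,(241.2,167.1),(283.8,56.9))]:
    e=ell(im,col,roi); X,d=tri(ray(c,*e[0]),ray(ct,*tp)); Y,d2=tri(ray(c,*e[0]),ray(c1,*w1))
    print(n,np.round(e[0],1),np.round(e[1],1),'plane',np.round(onz(c,*e[0],z),4),'tri',np.round(X,4),round(d,4),'w-w',np.round(Y,4),round(d2,4), 'dia',np.mean(e[1])/c[0]*(c[4][2]-z))
E
```

```text
47 [250.9 190. ] [55.4 57.2] plane [0.5039 0.0163 0.048 ] tri [0.5042 0.0123 0.0365] 0.0016 w-w [0.5044 0.0167 0.0493] 0.0009 dia 0.042618421162601235
38 [221.7 300. ] [39.3 39.8] plane [ 0.4746 -0.0862  0.048 ] tri [ 0.4735 -0.0932  0.0393] 0.0006 w-w [ 0.4749 -0.0868  0.0472] 0.0009 dia 0.029945286329060242
s65 [182.5  50.8] [84.5 96.2] plane [0.4522 0.1228 0.015 ] tri [0.4519 0.1213 0.0164] 0.0028 w-w [0.4555 0.1207 0.0291] 0.0006 dia 0.07906290896494098
s47 [296.9  59.7] [62.  68.4] plane [0.5431 0.1145 0.015 ] tri [0.5409 0.1124 0.0287] 0.0006 w-w [0.5443 0.1161 0.0083] 0.0015 dia 0.05705634694844534
```

Emit:
jog_arm(commands="-4 -9.5 0 0.3 0.3 -1.3 1;0 0 25 0 0 0 1;0 0 25 0 0 0 1;0 0 10 0 0 0 1;0 0 0 0 0 0 1;0 0 0 0 0 0 1;0 0 0 0 0 0 1")

```text
time: 3.67
ee_pos: [0.5147, 0.016, 0.0698]
ee_rot: [3.141, -0.036, -0.002]
ft_force: [-0.1, -0.4, -0.4]
finger_gap: 0.996
```

Emit:
jog_arm(commands="-6 0 0 0 -1 0 1;-6 0 0 0 -1 0 1;0 0 0 0 0 0 1;0 0 0 0 0 0 1")

```text
time: 4.0
ee_pos: [0.5046, 0.0166, 0.0739]
ee_rot: [3.141, -0.006, -0.003]
ft_force: [-0.5, -0.5, -0.6]
finger_gap: 0.997
```

Emit:
jog_arm(commands="-1 1 8 0 -0.3 0 1;0 0 8 0 0 0 1;0 0 8 0 0 0 1;0 0 8 0 0 0 1;0 0 4 0 0 0 1;0 0 0 0 0 0 1;0 0 0 0 0 0 1;0 0 0 0 0 0 1")

```text
time: 4.67
ee_pos: [0.5024, 0.0153, 0.0326]
ee_rot: [3.141, 0.003, -0.003]
ft_force: [0.6, -0.6, 0.4]
finger_gap: 1.002
```

Emit:
jog_arm(commands="1 0 -4 0 0 0 1;0 0 0 0 0 0 1;0 0 0 0 0 0 0.3;0 0 0 0 0 0 0.3;0 0 0 0 0 0 0.3;0 0 0 0 0 0 0.3", force=40)

```text
time: 5.17
ee_pos: [0.5051, 0.0155, 0.0386]
ee_rot: [3.141, -0.001, -0.003]
ft_force: [-0.3, -0.2, -1.1]
finger_gap: 0.65
```

```bash
python3 - <<'E'
from h import *
a=shot('wrist','w3.png'); b=shot('scene','s3.png'); c=shot('top','t3.png'); print(observe()['ee_pos'],observe()['finger_gap'])
v=np.hstack([cv2.resize(a[120:384,100:420],(480,396)),cv2.resize(b[170:270,225:305],(317,396))])
cv2.imwrite('pics/v3.png',v[:,:,::-1])
E
```

```text
[0.50490866 0.01544301 0.03845608] 0.6521762141471764
```

View pics/v3.png

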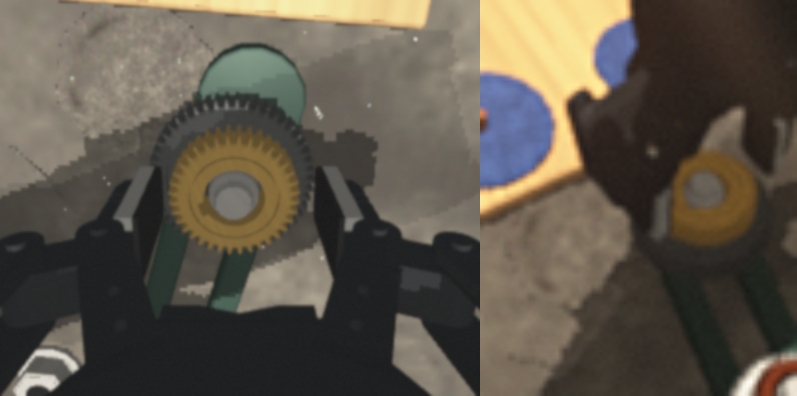

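```bash
python3 - <<'E'
from h import *
im,c=load('wrist','w3.png'); e=ell(im,'yel',(200,190,315,300)); print(e, onz(c,*e[0],.048), proj(c,[.505,.0154,.048]),proj(c,[.505,.0264,.048]),proj(c,[.505,.0044,.048]))
E
```

```text
((255.7381591796875, 246.41806030273438), (84.90115356445312, 86.19947814941406), 88.52181243896484) [0.50442738 0.01829093 0.048     ] [256.84627493 251.32481437] [256.75993608 232.34447319] [256.92900834 269.51255337]
```

```bash
python3 - <<'E'
from h import *
im,c=load('wrist','w3.png')
v=cv2.resize(im[200:350,160:360],None,fx=4,fy=4,interpolation=cv2.INTER_CUBIC)
v=cv2.convertScaleAbs(v,alpha=2.2,beta=20)
cv2.imwrite('pics/v3b.png',v[:,:,::-1])
E
```

```text
(no output)
```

View pics/v3b.png

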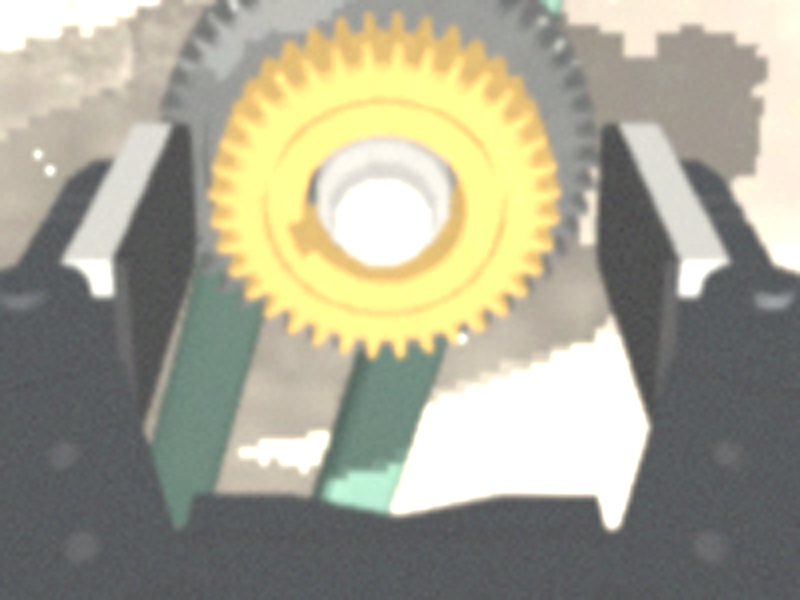

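Pads are centred on the brass gear in y and about 1.5 mm too far in +x, so I shift by that, close, then look.

Emit:
jog_arm(commands="-2 0 1 0 0 0 0.3;0 0 0 0 0 0 0.3;0 0 0 0 0 0 -1;0 0 0 0 0 0 -1;0 0 0 0 0 0 -1;0 0 0 0 0 0 -1;0 0 0 0 0 0 -1")

```text
time: 5.9
ee_pos: [0.5028, 0.0155, 0.0378]
ee_rot: [3.141, -0.001, -0.003]
ft_force: [-0.0, 0.0, 1.6]
finger_gap: 0.516
```

```bash
cat > look.py <<'E'
from h import *
import sys
n=sys.argv[1]
a=shot('wrist',f'w{n}.png'); b=shot('scene',f's{n}.png')
x,y=(int(sys.argv[2]),int(sys.argv[3])) if len(sys.argv)>3 else (265,220)
v=np.hstack([cv2.resize(a[120:384,100:420],(480,396)),cv2.resize(b[y-50:y+50,x-40:x+40],(317,396))])
cv2.imwrite(f'pics/v{n}.png',cv2.convertScaleAbs(v,alpha=1.6,beta=10)[:,:,::-1])
s=observe();print(np.round(s['ee_pos'],4),np.round(s['ee_rot'],4),s['finger_gap'],np.round(s['ft_force'],1))
E
python3 look.py 4
```

```text
[0.5028 0.0155 0.0378] [ 3.1411e+00 -5.0000e-04 -2.6000e-03] 0.521003532004021 [ 0.4 -0.2  0.7]
```

View pics/v4.png

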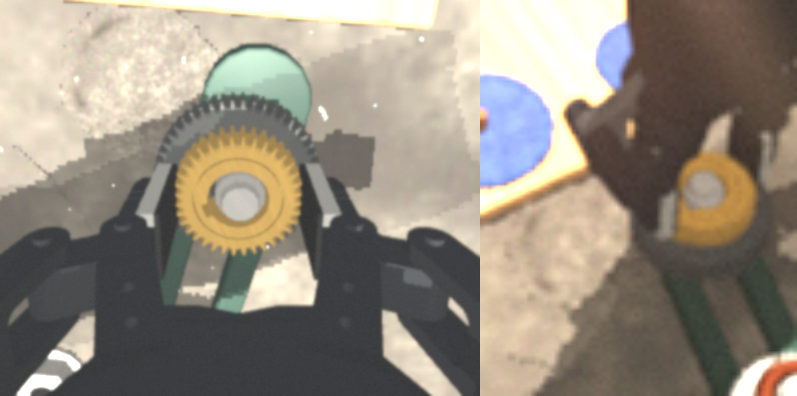

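Emit:
jog_arm(commands="0 0 0 0 0 0 -1;0 0 -4 0 0 0 -1;0 0 -4 0 0 0 -1;0 0 0 0 0 0 -1;0 0 0 0 0 0 -1")

```text
time: 6.42
ee_pos: [0.5018, 0.0154, 0.0454]
ee_rot: [3.141, 0.002, -0.003]
ft_force: [0.3, 0.1, -1.1]
finger_gap: 0.516
```

```bash
python3 look.py 5
```

```text
[0.5019 0.0154 0.0454] [ 3.1415e+00  1.5000e-03 -2.6000e-03] 0.5168001559768451 [-0.3  0.  -1.3]
```

View pics/v5.png

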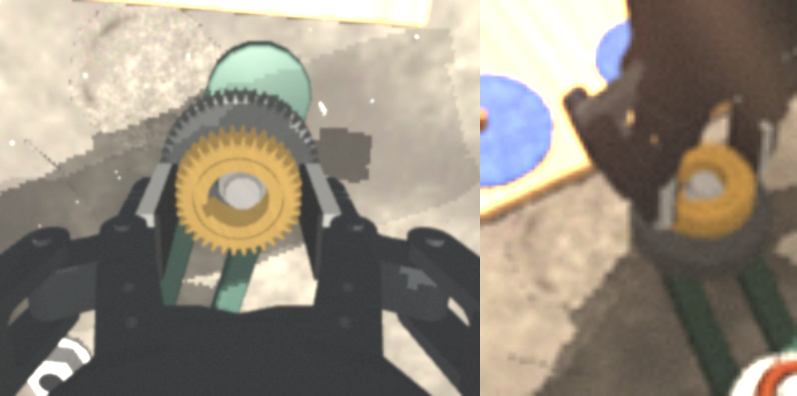

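It lifts cleanly; the 65 stays. Up, then over to the 47 seat.

Emit:
jog_arm(commands="0 0 -8 0 0 0 -1;0 0 -12 0 0 0 -1;0 0 -12 0 0 0 -1;0 0 -12 0 0 0 -1;0 0 -8 0 0 0 -1;4 -10 0 0 0 0 -1;4 -10 0 0 0 0 -1;4 -10 0 0 0 0 -1;4 -10 0 0 0 0 -1;4 -10 0 0 0 0 -1;4 -10 0 0 0 0 -1;4 -10 0 0 0 0 -1;4 -10 0 0 0 0 -1;4 -10 0 0 0 0 -1;4 -9 0 0 0 0 -1;0 0 0 0 0 0 -1;0 0 0 0 0 0 -1")

```text
time: 7.93
ee_pos: [0.5439, 0.1297, 0.1001]
ee_rot: [-3.139, 0.007, 0.003]
ft_force: [-0.0, -0.4, -1.7]
finger_gap: 0.516
```

```bash
python3 look.py 6
```

```text
[0.5438 0.1291 0.1002] [-3.1388e+00  7.0000e-03  2.6000e-03] 0.51795617815426 [ 1.3 -0.7 -1.1]
```

View pics/w6.png

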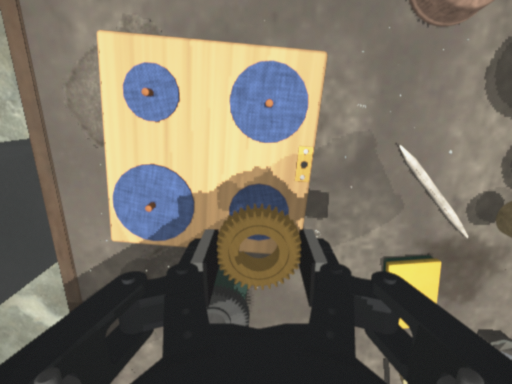

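Emit:
jog_arm(commands="-1 6 0 -0.2 0.3 0 -1;0 6 10 0 0 0 -1;0 0 10 0 0 0 -1;0 0 10 0 0 0 -1;0 0 8 0 0 0 -1;0 0 6 0 0 0 -1;0 0 0 0 0 0 -1;0 0 0 0 0 0 -1")

```text
time: 8.7
ee_pos: [0.541, 0.1092, 0.0498]
ee_rot: [3.136, 0.005, -0.005]
ft_force: [0.6, -0.5, -0.8]
finger_gap: 0.515
```

```bash
python3 look.py 7; python3 - <<'E'
from h import *
im,c=load('wrist','w7.png'); s=observe();p=s['ee_pos']
print(proj(c,[.542,.1145,.026]),proj(c,[.542,.1145,.015]))
E
```

```text
[0.5412 0.1094 0.0503] [ 3.1356  0.0046 -0.0047] 0.5178292506103312 [-0.4 -0.4 -0.9]
[258.94305405 217.91295978] [259.00299261 211.63526564]
```

View pics/v7.png

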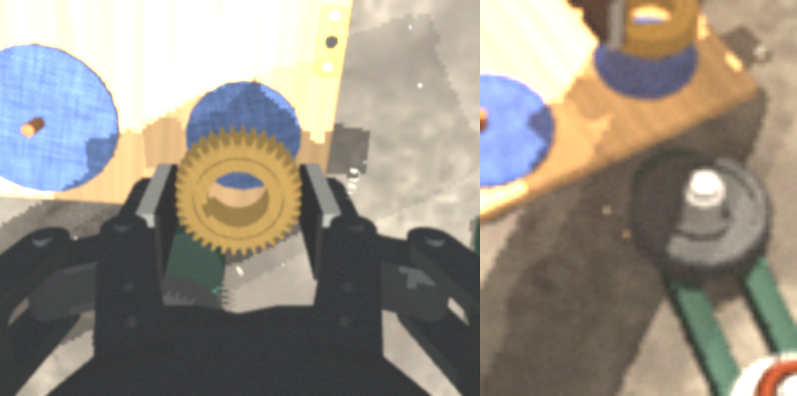

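Emit:
jog_arm(commands="1.5 -5 0 0.3 0.2 0 -1;0 0 0 0 0 0 -1;0 0 0 0 0 0 -1;0 0 4 0 0 0 -1;0 0 4 0 0 0 -1;0 0 0 0 0 0 -1;0 0 0 0 0 0 -1")

```text
time: 9.38
ee_pos: [0.5449, 0.1169, 0.0438]
ee_rot: [-3.14, -0.005, -0.003]
ft_force: [0.7, 0.0, -1.5]
finger_gap: 0.518
```

```bash
python3 look.py 8 275 185
```

```text
[0.5449 0.1168 0.0438] [-3.14   -0.0044 -0.0033] 0.5176478999579286 [-0.8 -0.3 -1.8]
```

View pics/v8.png

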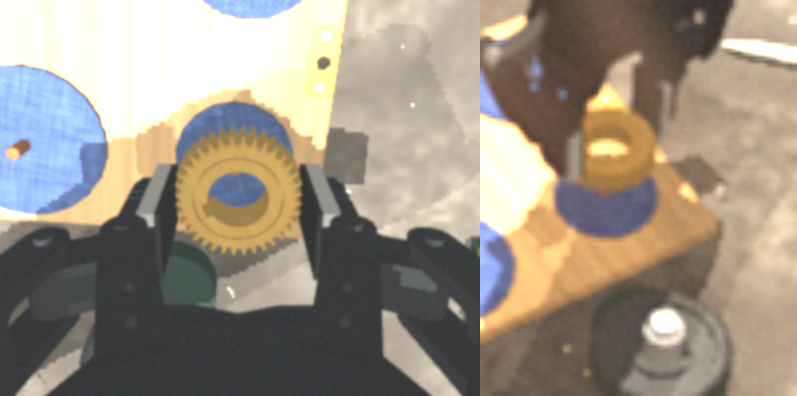

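```bash
python3 - <<'E'
from h import *
im,c=load('wrist','w8.png')
print(onz(c,100+235/1.5,120+101/1.5,.015)-[0,.0265,0], onz(c,100+176/1.5,120+145/1.5,.015),onz(c,100+293/1.5,120+145/1.5,.015), 'dowel',onz(c,100+235/1.5,120+172/1.5,.026))
e=ell(im,'yel',(200,190,315,300)); print(onz(c,*e[0],.0538))
E
```

```text
[0.54479568 0.11470949 0.015     ] [0.51886931 0.12129527 0.015     ] [0.57012623 0.1210462  0.015     ] dowel [0.54467931 0.11347401 0.026     ]
[0.55095924 0.12509552 0.0538    ]
```

```bash
python3 - <<'E'
from h import *
im,c=load('wrist','w8.png')
hsv=cv2.cvtColor(im,cv2.COLOR_RGB2HSV)
print([hsv[247,222],hsv[200,300],hsv[260,280]])
print(onz(c,100+238/1.5,120+191/1.5,.0538))
im2,c2=load('wrist','w6.png'); 
for n,roi in [('38',(115,55,190,125)),('56',(220,50,315,150)),('65',(105,155,200,245))]:
    e=ell(im2,'blue',roi); print(n,e,onz(c2,*e[0],.015))
E
```

```text
[array([ 19, 139, 119], dtype=uint8), array([ 18, 111, 221], dtype=uint8), array([ 19, 139, 127], dtype=uint8)]
[0.54580556 0.11945476 0.0538    ]
38 ((150.61245727539062, 91.52105712890625), (51.981224060058594, 59.0399055480957), 146.62281799316406) [0.46068586 0.21430272 0.015     ]
56 ((268.5234375, 101.33596801757812), (76.40540313720703, 79.95140838623047), 5.685876846313477) [0.55160623 0.20742342 0.015     ]
65 ((153.0159454345703, 202.1345672607422), (72.15242767333984, 81.36121368408203), 118.9307861328125) [0.45318427 0.12428046 0.015     ]
```

Emit:
jog_arm(commands="-1 3 3 0 -0.2 0 -1;0 0 0 0 0 0 -1;0 0 3 0 0 0 -1;0 0 0 0 0 0 -1;0 0 0 0 0 0 -1")

```text
time: 9.9
ee_pos: [0.5439, 0.113, 0.0373]
ee_rot: [-3.14, -0.001, -0.004]
ft_force: [0.1, 0.0, -1.1]
finger_gap: 0.524
```

```bash
python3 look.py 9 275 185; python3 - <<'E'
from h import *
im=shot('top','t9.png'); v=cv2.resize(im[130:250,160:320],None,fx=5,fy=5,interpolation=cv2.INTER_CUBIC); cv2.imwrite('pics/t9c.png',v[:,:,::-1])
E
```

```text
[0.5438 0.1129 0.0372] [-3.1404e+00 -5.0000e-04 -3.9000e-03] 0.5220061442277655 [ 0.4 -0.2 -1.3]
```

View pics/v9.png

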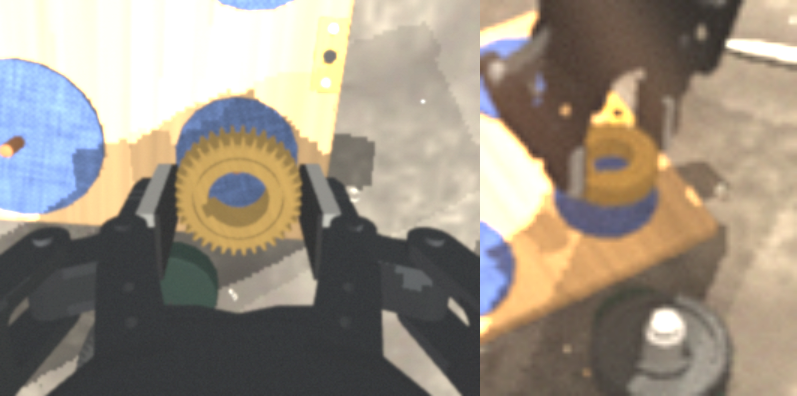

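View pics/t9c.png

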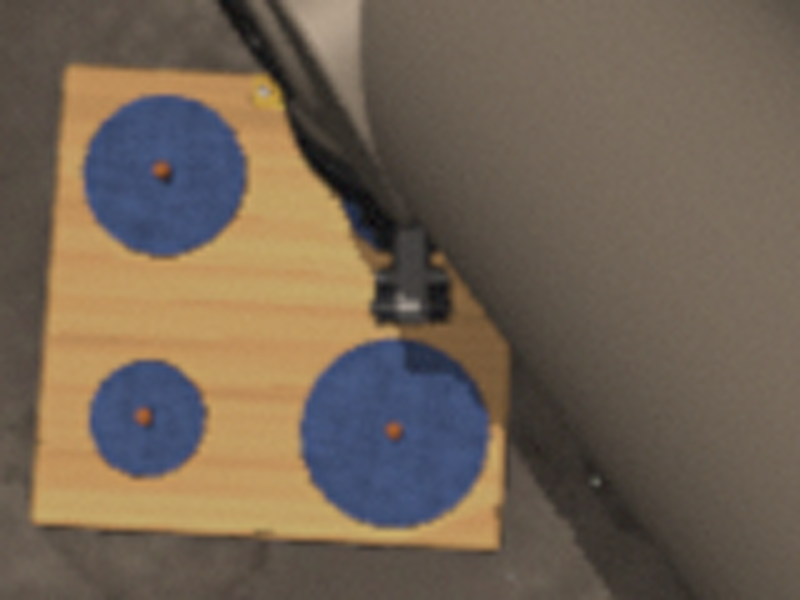

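```bash
python3 - <<'E'
from h import *
c=cam('scene'); 
print(onz(c,235+(612-480)/3.96,135+163/3.96,.0472))
im,c=load('wrist','w9.png')
print('gear',onz(c,100+238.5/1.5,120+191/1.5,.0472),'seat top edge',onz(c,100+236/1.5,120+97/1.5,.015)-[0,.0265,0],'bore rim',onz(c,100+238/1.5,120+171/1.5,.0472),onz(c,100+238/1.5,120+226/1.5,.0472))
E
```

```text
[0.5401501  0.10524646 0.0472    ]
gear [0.54501304 0.11554831 0.0472    ] seat top edge [0.54415891 0.11436902 0.015     ] bore rim [0.54486536 0.12321744 0.0472    ] [0.54478749 0.10155522 0.0472    ]
```

```bash
python3 - <<'E'
from h import *
im=np.load('pics/s9.png.npy'); im1=np.load('pics/s3.png.npy')
v=cv2.resize(im[160:210,235:295],None,fx=12,fy=12,interpolation=cv2.INTER_CUBIC); cv2.imwrite('pics/s9c.png',cv2.convertScaleAbs(v,alpha=1.6,beta=10)[:,:,::-1])
c=cam('scene')
for X in [(.5423,.1126,.047),(.542,.115,.047),(.5418,.1125,.015),(.5418,.1125,.026)]: print((proj(c,X)-[235,160])*12)
E
```

```text
[383.93568688 160.12695394]
[373.65335443 151.5563458 ]
[375.85883433 289.86546532]
[377.85020461 246.65359746]
```

View pics/s9c.png

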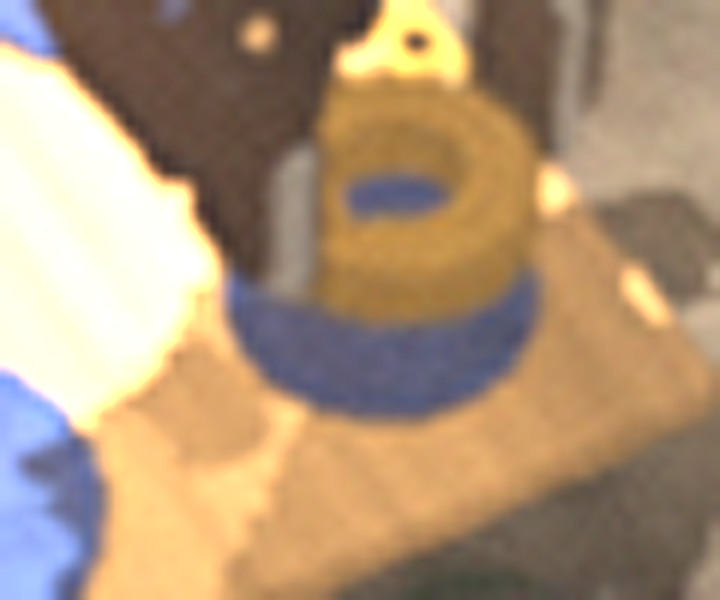

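```bash
python3 - <<'E'
from h import *
c=cam('scene')
for z in (.046,.0472,.049): print(onz(c,235+400/12,160+168/12,z))
E
```

```text
[0.54398316 0.11049178 0.046     ]
[0.54334119 0.1096693  0.0472    ]
[0.54237823 0.10843558 0.049     ]
```

Both wrist and scene say the gear should shift about −1 mm in x and +2 mm in y. I do that, then lower slowly.

Emit:
jog_arm(commands="-0.8 -1.5 0 0 0 0 -1;0 0 0 0 0 0 -1;0 0 3 0 0 0 -1;0 0 3 0 0 0 -1;0 0 3 0 0 0 -1;0 0 0 0 0 0 -1;0 0 0 0 0 0 -1")

```text
time: 10.63
ee_pos: [0.5432, 0.1152, 0.0276]
ee_rot: [-3.14, -0.001, -0.003]
ft_force: [0.3, 0.6, -1.5]
finger_gap: 0.516
```

Emit:
jog_arm(commands="0 0 3 0 0 0 -1;0 0 2 0 0 0 -1;0 0 1.5 0 0 0 -1;0 0 0 0 0 0 -1;0 0 0 0 0 0 -1")

```text
time: 11.05
ee_pos: [0.543, 0.115, 0.0201]
ee_rot: [-3.14, -0.001, -0.003]
ft_force: [0.5, 0.1, -0.7]
finger_gap: 0.518
```

```bash
python3 look.py 10 275 185
```

```text
[0.543  0.115  0.0202] [-3.1401e+00 -8.0000e-04 -3.5000e-03] 0.5186333827519399 [-0.6 -0.7 -3. ]
```

View pics/v10.png

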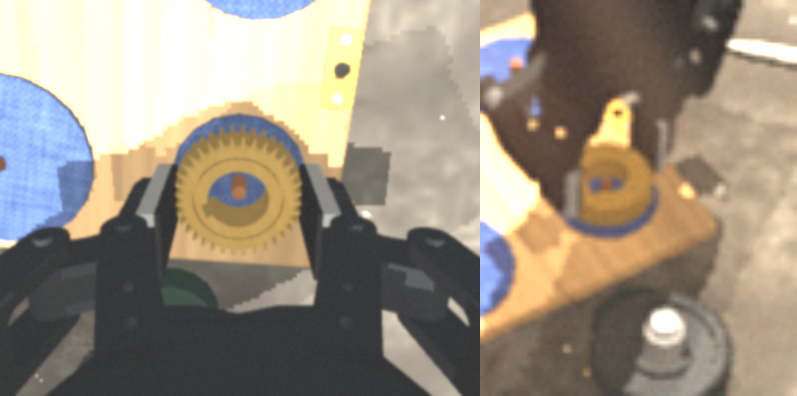

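Emit:
jog_arm(commands="0 0 0.8 0 0 0 -1;0 0 0 0 0 0 -1;0 0 0 0 0 0 -1")

```text
time: 11.4
ee_pos: [0.5433, 0.1151, 0.0196]
ee_rot: [-3.14, -0.001, -0.004]
ft_force: [-0.5, 0.1, -1.9]
finger_gap: 0.517
```

Emit:
jog_arm(commands="0 0 0.8 0 0 0 -1;0 0 0 0 0 0 -1;0 0 0.8 0 0 0 -1;0 0 0 0 0 0 -1")

```text
time: 11.73
ee_pos: [0.5438, 0.1153, 0.019]
ee_rot: [-3.14, -0.003, -0.004]
ft_force: [0.0, -0.1, -1.7]
finger_gap: 0.517
```

Emit:
jog_arm(commands="-0.5 0 1.5 0 0 0 -1;0 0 0 0 0 0 -1;0 0 0 0 0 0 -1")

```text
time: 11.98
ee_pos: [0.5445, 0.1156, 0.0192]
ee_rot: [-3.14, -0.005, -0.004]
ft_force: [0.4, -0.7, -1.4]
finger_gap: 0.52
```

Emit:
jog_arm(commands="-1 0.5 2.5 0 -0.2 0 -1;0 0 0 0 0 0 -1")

```text
time: 12.15
ee_pos: [0.545, 0.1159, 0.0193]
ee_rot: [-3.14, -0.005, -0.004]
ft_force: [1.2, -0.9, -1.0]
finger_gap: 0.519
```

```bash
python3 look.py 11 275 185; python3 -c "
from h import *
s=observe();print(s['qpos'].round(3),s['joint_torque'].round(1),s['torque'])"
```

```text
[0.5451 0.116  0.0188] [-3.1393 -0.0052 -0.0035] 0.5151414358366454 [-0.8 -0.7  3.1]
[ 0.158  0.6   -0.551  1.74   0.385  0.906 -0.558] [  0.1 -40.5  -6.5 -16.6   0.1   0.    0. ] [-0.01608633  0.04811053 -0.01820353]
```

View pics/v11.png

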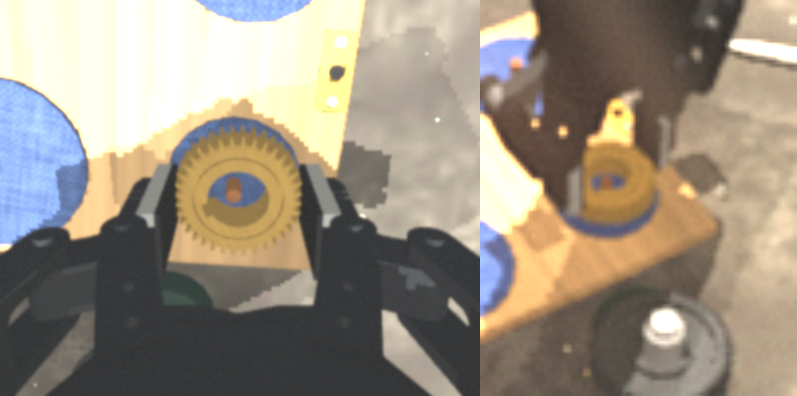

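View pics/s11.png

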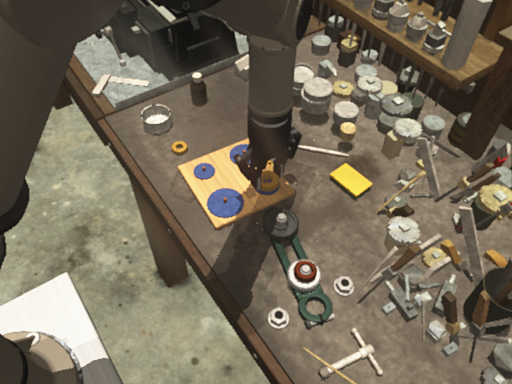

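Emit:
jog_arm(commands="-2 0.5 -2 0 -0.2 0 -1;0 0 0 0 0 0 -1;0 0 0 0 0 0 -1")

```text
time: 12.5
ee_pos: [0.5419, 0.115, 0.0196]
ee_rot: [-3.14, 0.001, -0.004]
ft_force: [-0.2, -0.0, -1.5]
finger_gap: 0.52
```

Emit:
jog_arm(commands="0 0 1.5 0 0 0 -1;0 0 1 0 0 0 -1;0 0 0 0 0 0 -1")

```text
time: 12.75
ee_pos: [0.5419, 0.115, 0.019]
ee_rot: [-3.141, 0.001, -0.004]
ft_force: [0.2, -0.4, -1.0]
finger_gap: 0.519
```

Emit:
jog_arm(commands="0 0 1.5 0 0 0 -1;0 0 0 0 0 0 -1;0 0 0 0 0 0 0.3;0 0 0 0 0 0 0.4;0 0 0 0 0 0 0.4;0 0 0 0 0 0 0.5;0 0 -5 0 0 0 0.6;0 0 -10 0 0 0 0.6;0 0 -12 0 0 0 1;0 0 -12 0 0 0 1;0 0 -12 0 0 0 1;0 0 -12 0 0 0 1;0 0 0 0 0 0 1")

```text
time: 13.83
ee_pos: [0.5427, 0.1155, 0.0883]
ee_rot: [-3.14, -0.001, -0.003]
ft_force: [-0.7, 0.9, -0.2]
finger_gap: 0.995
```

```bash
python3 look.py 12 275 185
```

```text
[0.5413 0.115  0.086 ] [-3.1411e+00  2.6000e-03 -3.3000e-03] 0.9992015313495247 [-0.   0.5 -0.4]
```

View pics/v12.png

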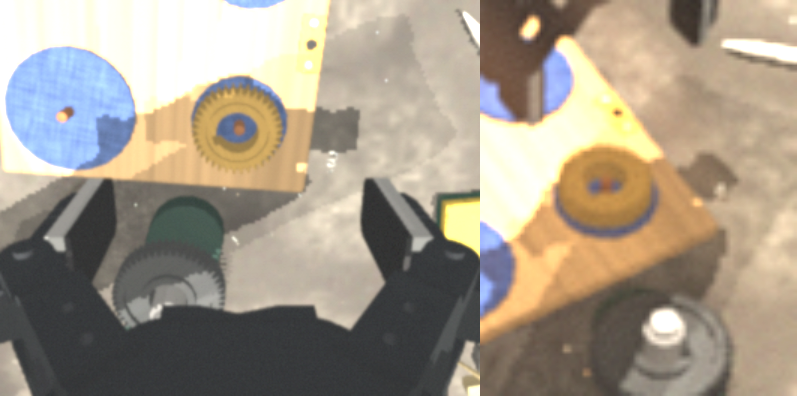

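Emit:
jog_arm(commands="-3.7 8.7 0 0 0 0 1;-3.7 8.7 0 0 0 0 1;-3.7 8.7 0 0 0 0 1;-3.7 8.7 0 0 0 0 1;-3.7 8.7 0 0 0 0 1;-3.7 8.7 0 0 0 0 1;-3.7 8.7 0 0 0 0 1;-3.7 8.7 0 0 0 0 1;-3.7 8.7 0 0 0 0 1;-3.7 8.7 0 0 0 0 1;0 0 0 0 0 0 1;0 0 0 0 0 0 1;0 0 0 0 0 0 1")

```text
time: 15.02
ee_pos: [0.4956, 0.0141, 0.0827]
ee_rot: [3.139, 0.011, -0.009]
ft_force: [-1.4, 0.4, -0.1]
finger_gap: 1.0
```

```bash
python3 look.py 13 275 210
```

```text
[0.4958 0.0148 0.0827] [ 3.139   0.0111 -0.0077] 0.9997515823615747 [-0.3  0.2 -0.7]
```

View pics/v13.png

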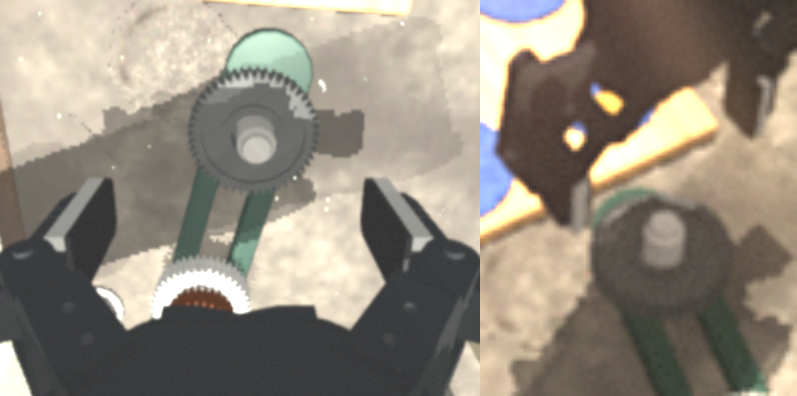

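```bash
python3 - <<'E'
from h import *
im,c=load('wrist','w13.png')
print(onz(c,100+254/1.5,120+130/1.5,.034),onz(c,100+190/1.5,120+130/1.5,.034),onz(c,100+318/1.5,120+130/1.5,.034),'stud top',onz(c,100+257/1.5,120+149/1.5,.052))
E
```

```text
[0.50372504 0.01791204 0.034     ] [0.47274097 0.01804729 0.034     ] [0.53459624 0.01777729 0.034     ] stud top [0.50459819 0.01553355 0.052     ]
```

Emit:
jog_arm(commands="3 -0.5 0 0.1 0.6 -0.4 1;2.5 0 0 0 0 0 1;0 0 8 0 0 0 1;0 0 8 0 0 0 1;0 0 8 0 0 0 1;0 0 8 0 0 0 1;0 0 0 0 0 0 1;0 0 0 0 0 0 1")

```text
time: 15.78
ee_pos: [0.502, 0.0187, 0.0464]
ee_rot: [-3.14, 0.0, 0.005]
ft_force: [0.4, 0.5, 0.1]
finger_gap: 1.002
```

Emit:
jog_arm(commands="0 2.5 0 0 0 0.2 1;0 0 7 0 0 0 1;0 0 7 0 0 0 1;0 0 7 0 0 0 1;0 0 3 0 0 0 1;0 0 0 0 0 0 1;0 0 0 0 0 0 1")

```text
time: 16.37
ee_pos: [0.5019, 0.0156, 0.0195]
ee_rot: [-3.14, 0.001, 0.001]
ft_force: [0.7, 0.6, 0.5]
finger_gap: 0.999
```

```bash
python3 look.py 14 275 210
```

```text
[0.5021 0.0156 0.0199] [-3.1401e+00  3.0000e-04  8.0000e-04] 1.0016561574300913 [-0.3  0.1 -0.9]
```

View pics/v14.png

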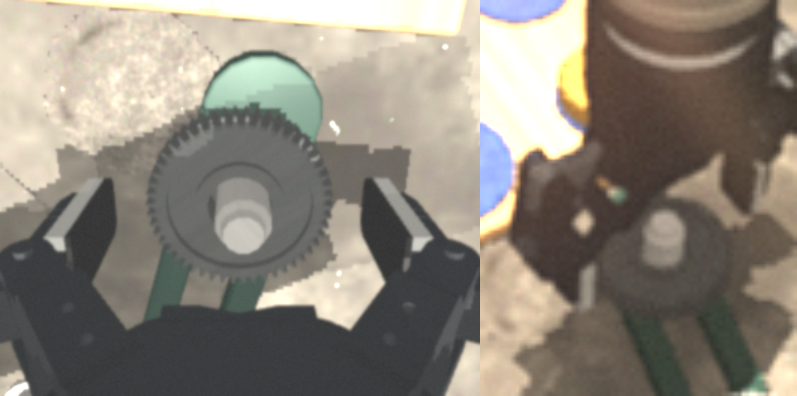

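Emit:
jog_arm(commands="0 0 3 0 0 0 1;0 0 0 0 0 0 0.8;0 0 0 0 0 0 -1;0 0 0 0 0 0 -1;0 0 0 0 0 0 -1;0 0 0 0 0 0 -1;0 0 0 0 0 0 -1", force=50)

```text
time: 17.05
ee_pos: [0.5029, 0.0158, 0.018]
ee_rot: [-3.14, -0.002, 0.001]
ft_force: [-1.4, -0.1, 0.4]
finger_gap: 0.729
```

Emit:
jog_arm(commands="-0.5 0 -4 0 0 0 -1;0 0 -6 0 0 0 -1;0 0 -8 0 0 0 -1;0 0 -8 0 0 0 -1;0 0 0 0 0 0 -1")

```text
time: 17.47
ee_pos: [0.5019, 0.0167, 0.045]
ee_rot: [-3.139, -0.001, 0.002]
ft_force: [0.3, 1.7, -2.8]
finger_gap: 0.724
```

```bash
python3 look.py 15 275 210
```

```text
[0.5009 0.0163 0.0438] [-3.1389e+00  1.2000e-03  1.5000e-03] 0.7283243155553222 [-0.2 -0.9 -3.1]
```

View pics/v15.png

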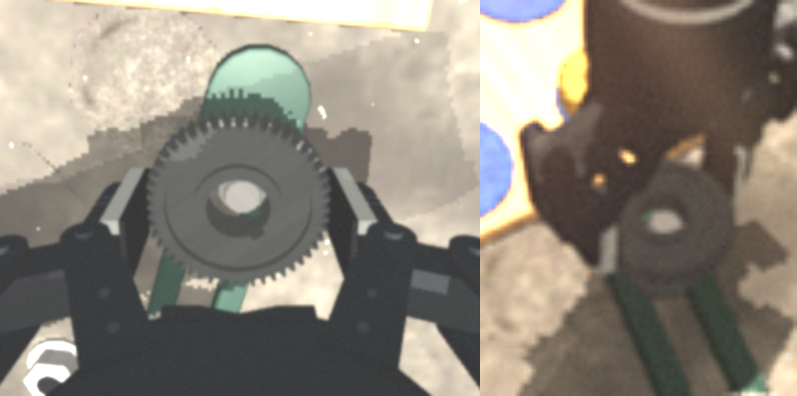

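Emit:
jog_arm(commands="0 0 -8 0 0 0 -1;0 0 -10 0 0 0 -1;0 0 -10 0 0 0 -1;0 0 -8 0 0 0 -1;-4.8 -9.3 0 0 0 0 -1;-4.8 -9.3 0 0 0 0 -1;-4.8 -9.3 0 0 0 0 -1;-4.8 -9.3 0 0 0 0 -1;-4.8 -9.3 0 0 0 0 -1;-4.8 -9.3 0 0 0 0 -1;-4.8 -9.3 0 0 0 0 -1;-4.8 -9.3 0 0 0 0 -1;-4.8 -9.3 0 0 0 0 -1;-4.8 -9.3 0 0 0 0 -1;0 0 0 0 0 0 -1;0 0 0 0 0 0 -1;0 0 0 0 0 0 -1")

```text
time: 18.98
ee_pos: [0.4425, 0.1217, 0.0828]
ee_rot: [-3.139, 0.008, 0.009]
ft_force: [-0.1, 0.5, -3.2]
finger_gap: 0.729
```

Emit:
jog_arm(commands="4 0 0 -0.1 0.4 0.5 -1;3 0 8 0 0 0 -1;0 0 8 0 0 0 -1;0 0 8 0 0 0 -1;0 0 8 0 0 0 -1;0 0 0 0 0 0 -1;0 0 0 0 0 0 -1")

```text
time: 19.57
ee_pos: [0.4518, 0.1178, 0.0462]
ee_rot: [3.14, 0.001, -0.008]
ft_force: [0.7, 0.5, -2.8]
finger_gap: 0.726
```

```bash
python3 look.py 16 240 195; python3 - <<'E'
from h import *
im=shot('top','t16.png'); v=cv2.resize(im[130:250,160:320],None,fx=5,fy=5,interpolation=cv2.INTER_CUBIC); cv2.imwrite('pics/t16c.png',v[:,:,::-1])
E
```

```text
[0.4518 0.1178 0.0465] [ 3.14e+00  5.00e-04 -8.40e-03] 0.7267171898360815 [-0.2  0.3 -2.8]
```

View pics/v16.png

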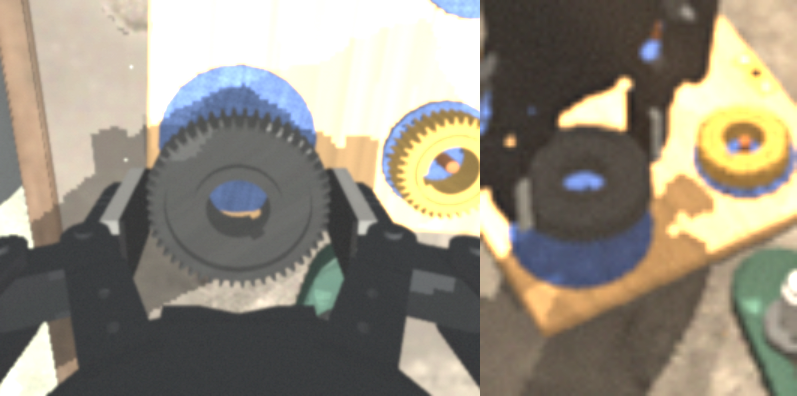

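View pics/t16c.png

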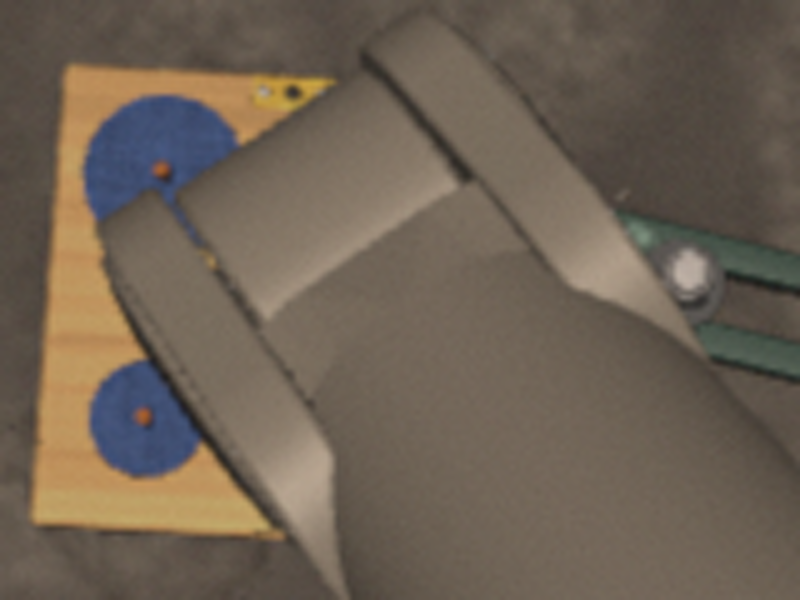

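Emit:
jog_arm(commands="-0.3 -4 0 0 0 -0.5 -1;0 0 0 0 0 0 -1;0 0 4 0 0 0 -1;0 0 5 0 0 0 -1;0 0 5 0 0 0 -1;0 0 0 0 0 0 -1;0 0 0 0 0 0 -1")

```text
time: 20.3
ee_pos: [0.4533, 0.1234, 0.0331]
ee_rot: [3.141, -0.005, 0.002]
ft_force: [-0.4, -0.4, -3.4]
finger_gap: 0.73
```

```bash
python3 look.py 17 240 195
```

```text
[0.4533 0.1233 0.0332] [ 3.1411e+00 -4.5000e-03  2.1000e-03] 0.726344940266684 [ 0.5 -0.8 -3. ]
```

View pics/v17.png

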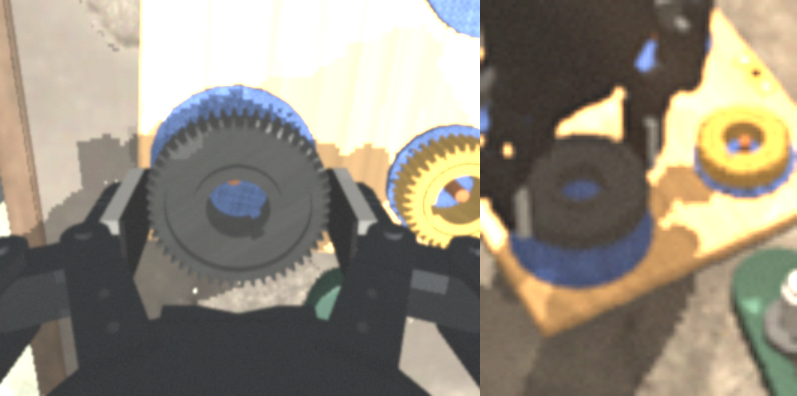

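Emit:
jog_arm(commands="-1.5 0.5 0 0 -0.2 0 -1;0 0 0 0 0 0 -1;0 0 4 0 0 0 -1;0 0 4 0 0 0 -1;0 0 4 0 0 0 -1;0 0 0 0 0 0 -1;0 0 0 0 0 0 -1")

```text
time: 20.98
ee_pos: [0.4521, 0.1226, 0.0202]
ee_rot: [3.141, -0.002, 0.002]
ft_force: [-0.2, 0.1, -2.3]
finger_gap: 0.728
```

```bash
python3 look.py 18 240 195
```

```text
[0.4521 0.1226 0.0204] [ 3.1411e+00 -1.7000e-03  1.4000e-03] 0.7276838472903849 [-0.1  0.3 -4. ]
```

View pics/v18.png

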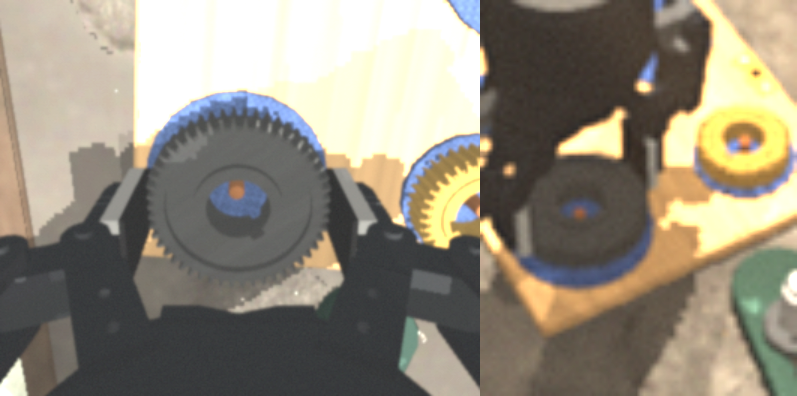

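Emit:
jog_arm(commands="-0.5 0 3 0 0 0 -1;0 0 2 0 0 0 -1;0 0 1 0 0 0 -1;0 0 0 0 0 0 -1;0 0 0 0 0 0 -1")

```text
time: 21.5
ee_pos: [0.4519, 0.1228, 0.014]
ee_rot: [3.141, -0.002, 0.001]
ft_force: [-0.1, -0.7, -1.9]
finger_gap: 0.726
```

```bash
python3 look.py 19 240 195
```

```text
[0.4519 0.1228 0.0141] [ 3.1413e+00 -2.5000e-03  1.5000e-03] 0.7246133434180049 [ 0.5 -0.3 -2.7]
```

View pics/v19.png

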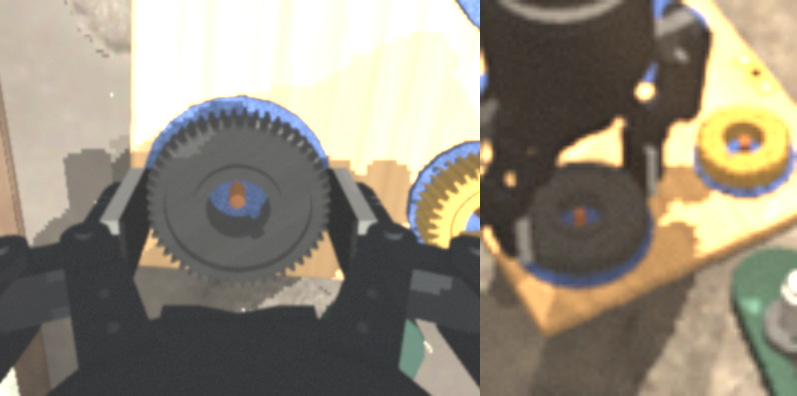

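```bash
python3 - <<'E'
from h import *
im=np.load('pics/s19.png.npy'); v=cv2.resize(im[155:225,195:295],None,fx=8,fy=8,interpolation=cv2.INTER_CUBIC); v=cv2.convertScaleAbs(v,alpha=2.2,beta=20)
c=cam('scene')
def circ(X,r,col):
    p=[(proj(c,[X[0]+r*np.cos(a),X[1]+r*np.sin(a),X[2]])-[195-.5,155-.5])*8 for a in np.linspace(0,6.28,60)]
    cv2.polylines(v,[np.int32(p)],True,col,1)
circ((.4502,.1202,.015),.0355,(255,0,0)); circ((.4502,.1202,.016),.0325,(0,255,0)); circ((.4502,.1202,.030),.0325,(0,255,0))
circ((.5418,.1126,.015),.0265,(255,0,0)); circ((.5418,.1126,.015),.0235,(0,255,0)); circ((.5418,.1126,.029),.0235,(0,255,0))
circ((.5418,.1126,.029),.011,(0,255,0)); circ((.4502,.1202,.030),.011,(0,255,0))
cv2.imwrite('pics/s19c.png',v[:,:,::-1])
E
```

```text
(no output)
```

View pics/s19c.png

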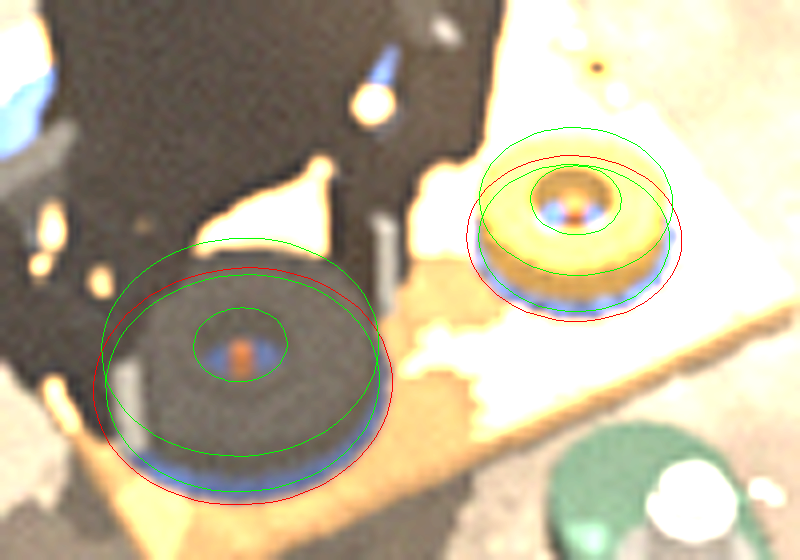

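Emit:
jog_arm(commands="-0.5 1 1.5 0 0 0 -1;0 0 1.5 0 0 0 -1;0 0 0 0 0 0 -1;0 0 0 0 0 0 -1")

```text
time: 21.93
ee_pos: [0.4526, 0.1225, 0.0138]
ee_rot: [3.141, -0.005, 0.002]
ft_force: [-0.0, -0.2, -3.1]
finger_gap: 0.728
```

Emit:
jog_arm(commands="-1 0 3 0 -0.2 0 -1;0 0 0 0 0 0 -1;0 0 0 0 0 0 -1")

```text
time: 22.18
ee_pos: [0.4537, 0.1228, 0.0136]
ee_rot: [3.14, -0.005, 0.001]
ft_force: [-0.0, -0.1, -3.2]
finger_gap: 0.728
```

```bash
python3 -c "
from h import *
s=observe();print(s['qpos'].round(3),s['joint_torque'].round(2),s['torque'],s['ft_force'])"; python3 look.py 20 240 195
```

```text
[ 0.168  0.471 -0.591  1.978  0.368  0.793 -0.633] [-1.000e-02 -3.563e+01 -5.840e+00 -1.683e+01  2.000e-02  5.000e-02
  0.000e+00] [0.00422106 0.01837799 0.0242632 ] [-1.05201672e-03 -1.26863810e-01 -3.22682221e+00]
[0.4532 0.1227 0.0132] [ 3.1399e+00 -4.3000e-03  1.1000e-03] 0.7269064967330391 [ 0.5  0.6 -2.4]
```

View pics/s20.png

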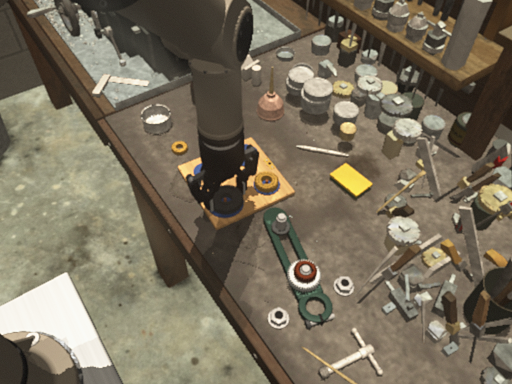

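Emit:
jog_arm(commands="-2 0.5 0 0 0 0 -1;-1 0 2 0 0 0 -1;0 0 2 0 0 0 -1;0 0 0 0 0 0 -1")

```text
time: 22.62
ee_pos: [0.4521, 0.1224, 0.0136]
ee_rot: [3.137, -0.007, 0.0]
ft_force: [-0.8, -0.0, -3.4]
finger_gap: 0.725
```

Emit:
jog_arm(commands="0 0 3 0.2 -0.4 0 -1;0 0 3 0 0 0 -1;0 0 3 0 0 0 -1")

```text
time: 22.87
ee_pos: [0.4522, 0.1226, 0.0127]
ee_rot: [3.134, 0.0, 0.0]
ft_force: [-8.2, -3.4, 29.9]
finger_gap: 0.729
```

Emit:
jog_arm(commands="0 0 -0.5 0.2 0 0 -1;0 0 0 0 0 0 -1;0 0 0 0 0 0 0.6;0 0 0 0 0 0 0.7;0 0 0 0 0 0 0.8;0 0 0 0 0 0 0.9;0 0 -4 0 0 0 1;0 0 -8 0 0 0 1;0 0 -12 0 0 0 1;0 0 -12 0 0 0 1;0 0 -12 0 0 0 1;0 0 -12 0 0 0 1;0 0 0 0 0 0 1")

```text
time: 23.95
ee_pos: [0.4513, 0.1233, 0.0768]
ee_rot: [3.139, 0.003, 0.001]
ft_force: [0.7, -0.3, -0.1]
finger_gap: 1.001
```

```bash
python3 look.py 21 240 195
```

```text
[0.4499 0.1225 0.0749] [3.138e+00 6.400e-03 1.300e-03] 0.9955612587187997 [-0.1  0.3  0. ]
```

View pics/v21.png

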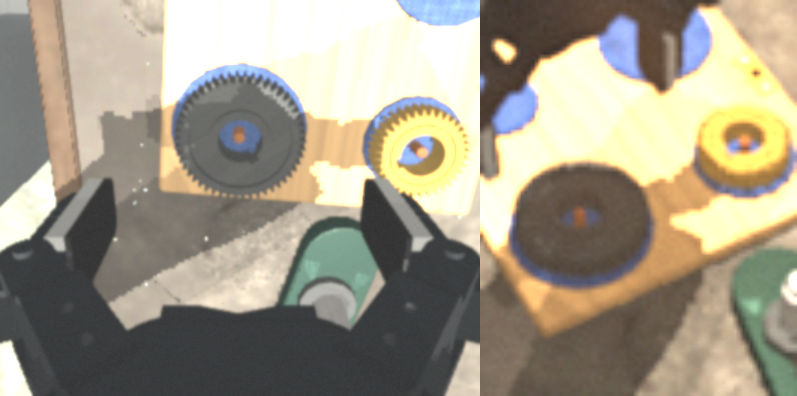

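Emit:
jog_arm(commands="0 5 -7 0.2 0.3 0 1;1.3 12 -7 0 0 0 1;1.3 12 0 0 0 0 1;1.3 12 0 0 0 0 1;1.3 12 0 0 0 0 1;1.3 12 0 0 0 0 1;1.3 12 0 0 0 0 1;1.3 12 0 0 0 0 1;1.3 12 0 0 0 0 1;1.3 12 0 0 0 0 1;1.3 12 0 0 0 0 1;1.3 12 0 0 0 0 1;1.3 12 0 0 0 0 1;1.3 12 0 0 0 0 1;1.3 12 0 0 0 0 1;1.3 6 0 0 0 0 1;0 0 0 0 0 0 1;0 0 0 0 0 0 1")

```text
time: 25.55
ee_pos: [0.4583, -0.0721, 0.0825]
ee_rot: [-3.141, 0.023, 0.001]
ft_force: [-0.9, -1.0, -0.5]
finger_gap: 1.004
```

```bash
python3 look.py 22 305 265
```

```text
[ 0.4585 -0.0715  0.0826] [-3.1415e+00  2.3000e-02  2.1000e-03] 1.0069974760206128 [-0.   0.8 -1.2]
```

View pics/v22.png

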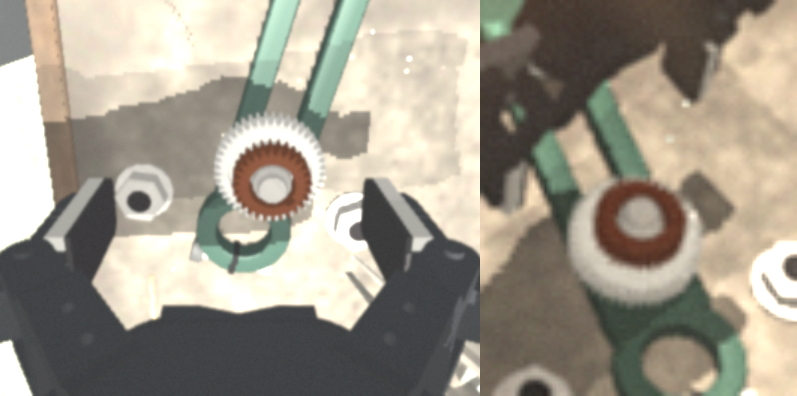

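Emit:
jog_arm(commands="6 8 0 0 0.7 0.1 1;6 8 0 0 0.6 0 1;0 0 5 0 0 0 1;0 0 5 0 0 0 1;0 0 0 0 0 0 1;0 0 0 0 0 0 1")

```text
time: 26.15
ee_pos: [0.4721, -0.0864, 0.0714]
ee_rot: [-3.14, -0.003, 0.005]
ft_force: [-1.0, 0.1, 0.3]
finger_gap: 0.999
```

```bash
python3 look.py 23 305 265;python3 - <<'E'
from h import *
im,c=load('wrist','w23.png'); e=ell(im,'brown',(200,180,320,300)); print(e,onz(c,*e[0],.048))
E
```

```text
[ 0.472  -0.0864  0.0716] [-3.1406e+00 -2.7000e-03  5.1000e-03] 1.0013382942534812 [0.7 0.2 0.4]
((260.393798828125, 228.46311950683594), (54.688720703125, 55.37825393676758), 82.50314331054688) [ 0.47419555 -0.08811254  0.048     ]
```

View pics/v23.png

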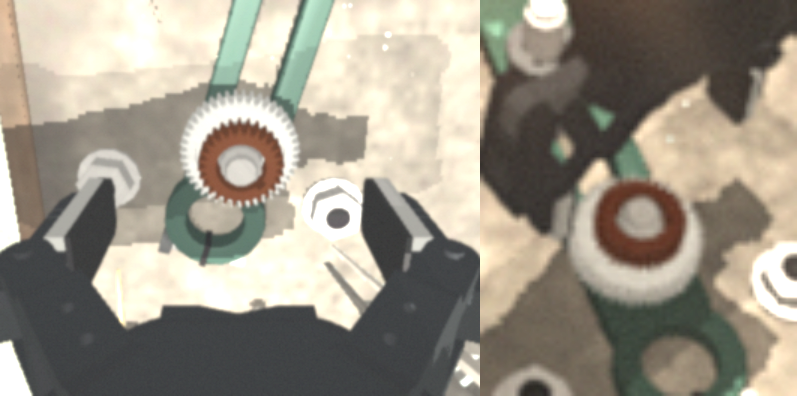

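Emit:
jog_arm(commands="1 3 0 0 0 0.2 1;0 0 7 0 0 0 1;0 0 7 0 0 0 1;0 0 7 0 0 0 1;0 0 6 0 0 0 1;0 0 3 0 0 0 1;0 0 0 0 0 0 1;0 0 0 0 0 0 1")

```text
time: 26.92
ee_pos: [0.4726, -0.0889, 0.0377]
ee_rot: [-3.14, -0.001, 0.002]
ft_force: [0.3, -0.3, -0.3]
finger_gap: 0.994
```

Emit:
jog_arm(commands="0 0 0 0 0 0 0.1;0 0 0 0 0 0 0.1;0 0 0 0 0 0 0.1;0 0 0 0 0 0 0.1;0 0 0 0 0 0 0.1", force=30)

```text
time: 27.33
ee_pos: [0.4733, -0.0888, 0.0384]
ee_rot: [-3.14, -0.003, 0.003]
ft_force: [-0.7, -0.1, -0.2]
finger_gap: 0.55
```

```bash
python3 look.py 24 305 265
```

```text
[ 0.4733 -0.0888  0.0383] [-3.1403e+00 -2.7000e-03  2.6000e-03] 0.5529475956470459 [-0.6 -0.4 -0.5]
```

View pics/v24.png

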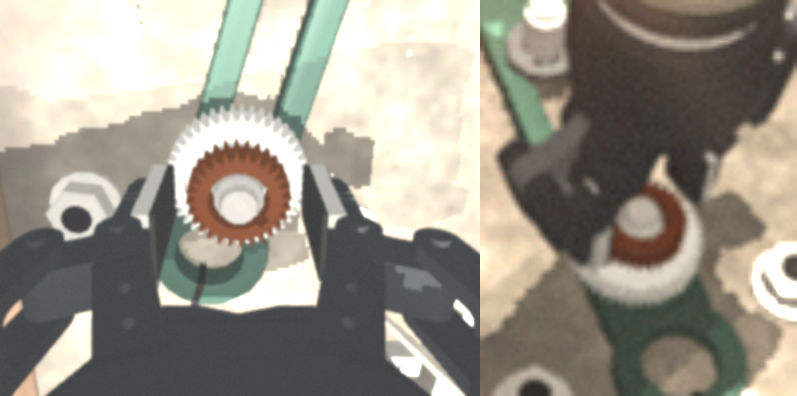

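Jaws are centred on the brown gear, tips above the silver gear. I close and lift a little.

Emit:
jog_arm(commands="0 0 0 0 0 0 -1;0 0 0 0 0 0 -1;0 0 0 0 0 0 -1;0 0 0 0 0 0 -1;0 0 -4 0 0 0 -1;0 0 -4 0 0 0 -1;0 0 -4 0 0 0 -1;0 0 0 0 0 0 -1")

```text
time: 28.1
ee_pos: [0.473, -0.0888, 0.0514]
ee_rot: [-3.14, -0.002, 0.003]
ft_force: [-0.1, 0.3, 0.1]
finger_gap: 0.417
```

```bash
python3 look.py 25 305 265
```

```text
[ 0.4725 -0.0888  0.0508] [-3.14e+00 -1.30e-03  2.50e-03] 0.4185638923524081 [ 0.7  0.3 -0.1]
```

View pics/v25.png

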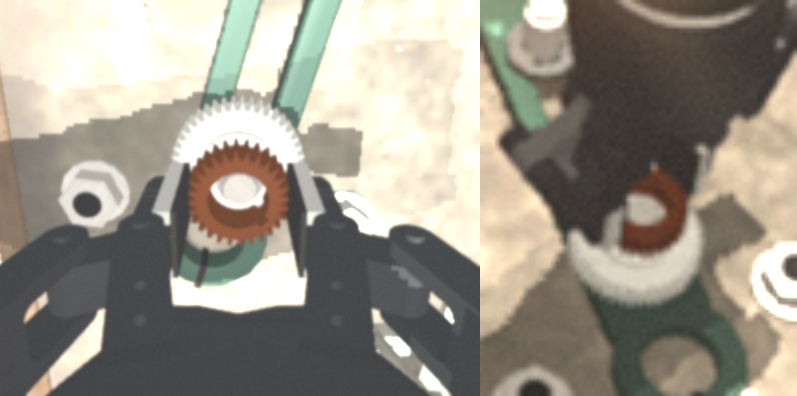

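Emit:
jog_arm(commands="0 0 -8 0 0 0 -1;0 0 -10 0 0 0 -1;0 0 -10 0 0 0 -1;0 -10 -4 0 0 0 -1;0 -13 0 0 0 0 -1;0 -13 0 0 0 0 -1;0 -13 0 0 0 0 -1;0 -13 0 0 0 0 -1;0 -13 0 0 0 0 -1;0 -13 0 0 0 0 -1;0 -13 0 0 0 0 -1;0 -13 0 0 0 0 -1;0 -13 0 0 0 0 -1;0 -13 0 0 0 0 -1")

```text
time: 29.37
ee_pos: [0.4747, 0.0621, 0.0945]
ee_rot: [-3.14, -0.012, -0.001]
ft_force: [0.2, 0.2, -0.4]
finger_gap: 0.415
```

Emit:
jog_arm(commands="-1.5 -13 0 0 -0.3 0 -1;-1.5 -13 0 0 -0.3 0 -1;-1.5 -13 0 0 0 0 -1;-1.5 -13 0 0 0 0 -1;-1.5 -13 0 0 0 0 -1;-1.5 -13 0 0 0 0 -1;-1.5 -13 0 0 0 0 -1;-1.5 -13 0 0 0 0 -1;-1.5 -13 0 0 0 0 -1;-1 -8 0 0 0 0 -1;0 0 4 0 0 0 -1;0 0 8 0 0 0 -1;0 0 8 0 0 0 -1;0 0 8 0 0 0 -1;0 0 0 0 0 0 -1;0 0 0 0 0 0 -1")

```text
time: 30.7
ee_pos: [0.4562, 0.2063, 0.0726]
ee_rot: [-3.134, -0.01, 0.01]
ft_force: [0.2, 0.4, -1.5]
finger_gap: 0.414
```

```bash
python3 look.py 26 205 170
```

```text
[0.4563 0.2063 0.0729] [-3.1342 -0.01    0.0094] 0.42008852413454756 [-0.  -0.3 -0.5]
```

View pics/v26.png

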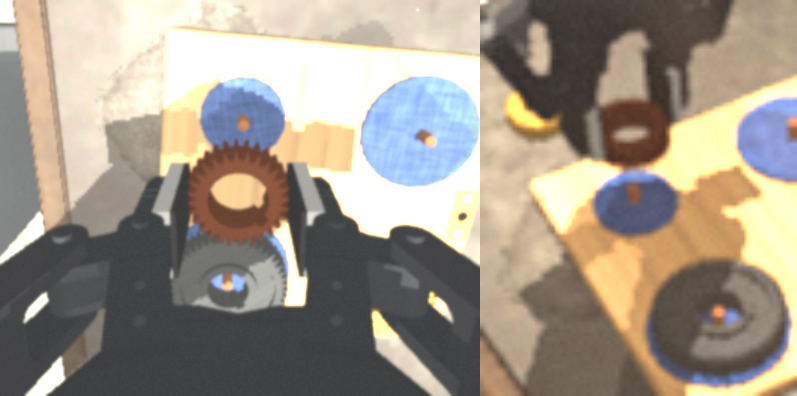

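Emit:
jog_arm(commands="1.5 -4 0 -0.4 -0.5 0.5 -1;1 -3 4 0 0 0 -1;0 0 6 0 0 0 -1;0 0 6 0 0 0 -1;0 0 6 0 0 0 -1;0 0 0 0 0 0 -1;0 0 0 0 0 0 -1")

```text
time: 31.38
ee_pos: [0.4603, 0.2141, 0.0491]
ee_rot: [-3.141, -0.002, -0.002]
ft_force: [-0.2, -0.6, 0.0]
finger_gap: 0.421
```

```bash
python3 look.py 27 205 170
```

```text
[0.4603 0.214  0.0494] [-3.1411e+00 -2.2000e-03 -1.9000e-03] 0.4147787177165628 [ 0.  -0.3  0. ]
```

View pics/v27.png

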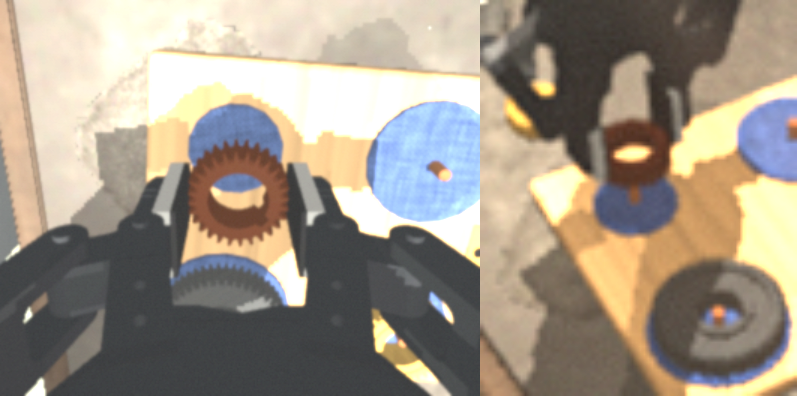

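Emit:
jog_arm(commands="-1.5 0 4 0 0 0 -1;0 0 5 0 0 0 -1;0 0 5 0 0 0 -1;0 0 4 0 0 0 -1;0 0 0 0 0 0 -1;0 0 0 0 0 0 -1")

```text
time: 31.98
ee_pos: [0.4591, 0.2139, 0.03]
ee_rot: [-3.141, -0.003, -0.002]
ft_force: [0.5, -0.2, -0.3]
finger_gap: 0.415
```

```bash
python3 look.py 28 205 170
```

```text
[0.4591 0.2139 0.0302] [-3.1408e+00 -3.5000e-03 -2.3000e-03] 0.41801634586422787 [-0.1 -0.1 -0.7]
```

View pics/v28.png

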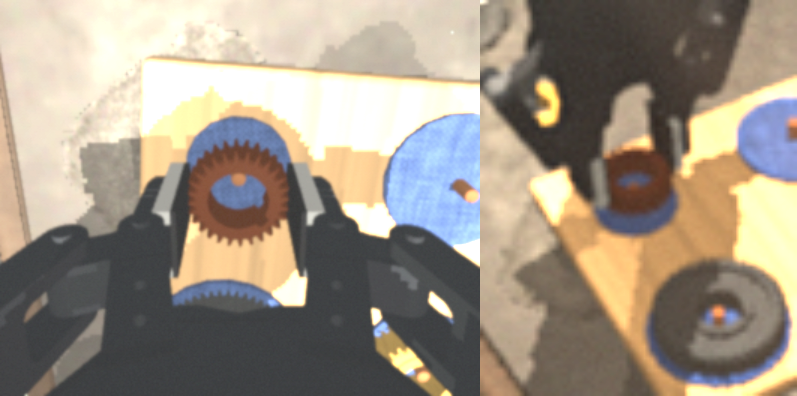

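Emit:
jog_arm(commands="-0.5 0 3 0 0 0 -1;0 0 3 0 0 0 -1;0 0 2.5 0 0 0 -1;0 0 1 0 0 0 -1;0 0 0 0 0 0 -1")

```text
time: 32.5
ee_pos: [0.4592, 0.2142, 0.0203]
ee_rot: [-3.14, -0.005, -0.002]
ft_force: [0.0, -1.0, 0.1]
finger_gap: 0.419
```

```bash
python3 look.py 29 205 170;python3 - <<'E'
from h import *
im=np.load('pics/s29.png.npy'); v=cv2.resize(im[140:200,165:245],None,fx=10,fy=10,interpolation=cv2.INTER_CUBIC); v=cv2.convertScaleAbs(v,alpha=1.8,beta=20)
c=cam('scene')
def circ(X,r,col):
    p=[(proj(c,[X[0]+r*np.cos(a),X[1]+r*np.sin(a),X[2]])-[165-.5,140-.5])*10 for a in np.linspace(0,6.28,60)]
    cv2.polylines(v,[np.int32(p)],True,col,1)
P=(.4580,.2116)
circ((*P,.015),.022,(255,0,0)); circ((*P,.015),.019,(0,255,0)); circ((*P,.029),.019,(0,255,0));circ((*P,.029),.011,(0,255,0))
cv2.imwrite('pics/s29c.png',v[:,:,::-1])
E
```

```text
[0.4593 0.2143 0.0205] [-3.1401e+00 -5.1000e-03 -2.5000e-03] 0.4137043585535295 [-0.1  0.1  0.1]
```

View pics/s29c.png

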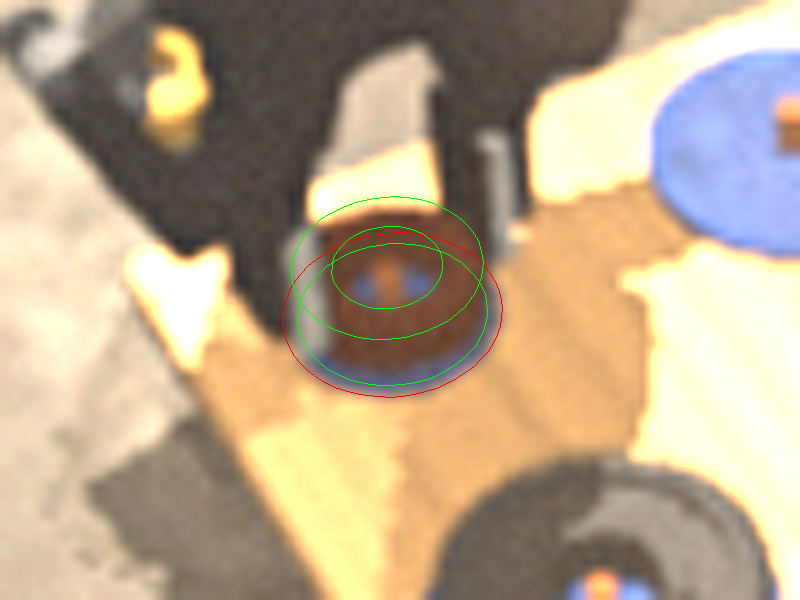

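View pics/v29.png

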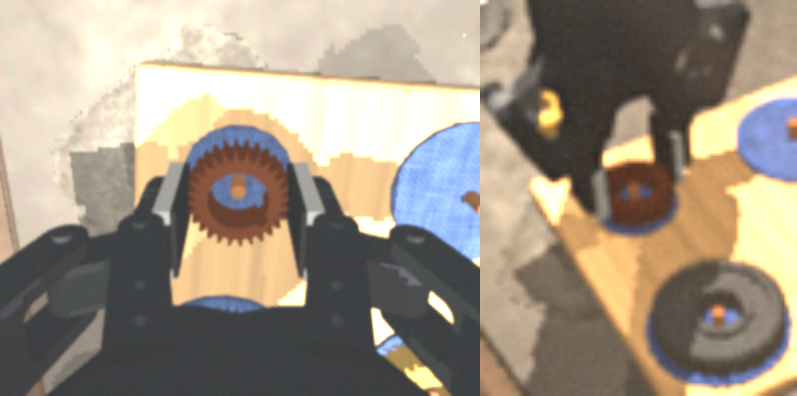

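Emit:
jog_arm(commands="-0.5 0 2 0 -0.2 0 -1;0 0 2 0 0 0 -1;0 0 0 0 0 0 -1")

```text
time: 32.85
ee_pos: [0.4596, 0.2148, 0.0204]
ee_rot: [3.141, -0.004, -0.002]
ft_force: [-0.3, 1.7, -0.4]
finger_gap: 0.415
```

Emit:
jog_arm(commands="-0.5 0.5 2.5 0 0 0 -1;-0.5 0.5 2.5 0 0 0 -1")

```text
time: 33.02
ee_pos: [0.4603, 0.2151, 0.0194]
ee_rot: [3.141, -0.007, -0.003]
ft_force: [-7.6, -3.8, 27.3]
finger_gap: 0.419
```

Emit:
jog_arm(commands="-1.5 1 -1.5 0 -0.3 0 -1;-1 0.5 0 0 0 0 -1;0 0 0 0 0 0 -1;0 0 0 0 0 0 -1")

```text
time: 33.35
ee_pos: [0.4586, 0.2141, 0.0217]
ee_rot: [-3.141, -0.005, -0.002]
ft_force: [-0.1, -0.2, 0.5]
finger_gap: 0.412
```

Emit:
jog_arm(commands="0 0 2 0 0 0 -1;0 0 2 0 0 0 -1;0 0 1 0 0 0 -1")

```text
time: 33.6
ee_pos: [0.4586, 0.2141, 0.0196]
ee_rot: [3.14, -0.005, -0.003]
ft_force: [-0.9, -1.8, 7.6]
finger_gap: 0.414
```

Light contact at 7.6 N. I release slowly and go up.

Emit:
jog_arm(commands="0 0 0 0 0 0 -1;0 0 0 0 0 0 0;0 0 0 0 0 0 0.1;0 0 0 0 0 0 0.2;0 0 0 0 0 0 0.3;0 0 -4 0 0 0 0.4;0 0 -8 0 0 0 0.5;0 0 -12 0 0 0 1;0 0 -12 0 0 0 1;0 0 -12 0 0 0 1;0 0 -12 0 0 0 1;0 0 -6 0 0 0 1;0 0 0 0 0 0 1")

```text
time: 34.68
ee_pos: [0.4571, 0.2139, 0.0889]
ee_rot: [3.139, -0.001, -0.002]
ft_force: [0.6, 0.3, 0.3]
finger_gap: 0.999
```

```bash
python3 look.py 30 205 170
```

```text
[0.4564 0.2134 0.0876] [ 3.1384e+00  9.0000e-04 -2.3000e-03] 0.9994574988483542 [ 0.6 -0.1 -0.3]
```

View pics/v30.png

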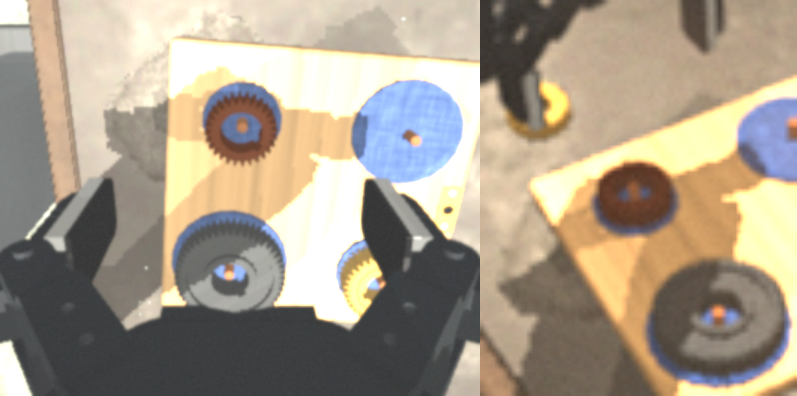

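Emit:
jog_arm(commands="1.5 8 0 0.2 0 0 1;2 13 0 0 0.1 0 1;2 13 0 0 0.1 0 1;2 13 0 0 0.1 0 1;2 13 0 0 0.1 0 1;2 13 0 0 0.1 0 1;2 13 0 0 0.1 0 1;2 13 0 0 0.1 0 1;2 13 0 0 0.1 0 1;2 13 0 0 0.1 0 1;2 13 0 0 0.1 0 1;2 13 0 0 0.1 0 1")

```text
time: 35.78
ee_pos: [0.4719, 0.0487, 0.0775]
ee_rot: [3.138, 0.003, 0.002]
ft_force: [-0.1, -0.9, 0.4]
finger_gap: 1.001
```

Emit:
jog_arm(commands="1 12 -2 0.2 0.1 0 1;1 12 -2 0 0.1 0 1;1 12 0 0 0.1 0 1;1 12 0 0 0.1 0 1;1 12 0 0 0.1 0 1;1 12 0 0 0.1 0 1;1 12 0 0 0.1 0 1;1 12 0 0 0.1 0 1;1 12 0 0 0.1 0 1;0.5 8 0 0 0 0 1;0 0 0 0 0 0 1;0 0 0 0 0 0 1")

```text
time: 36.78
ee_pos: [0.4694, -0.0873, 0.0708]
ee_rot: [3.14, 0.011, -0.013]
ft_force: [0.2, 0.5, 0.5]
finger_gap: 0.996
```

```bash
python3 look.py 31 305 265
```

```text
[ 0.4696 -0.0867  0.071 ] [ 3.1399  0.0105 -0.0113] 1.000218943910174 [-0.3  1.2 -0. ]
```

View pics/v31.png

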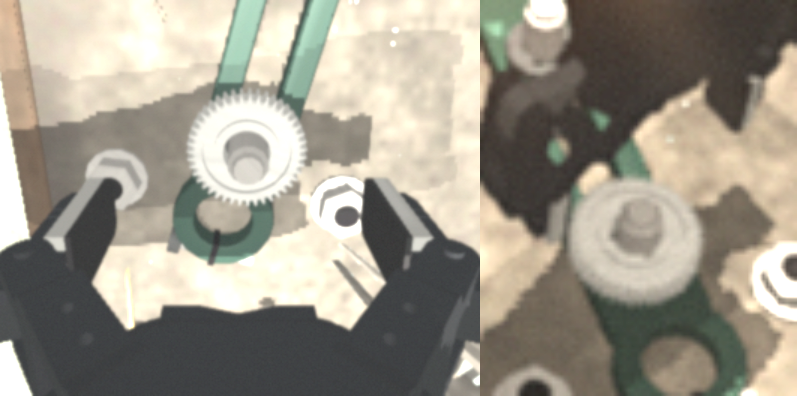

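```bash
python3 - <<'E'
from h import *
im,c=load('wrist','w31.png'); print(onz(c,100+246.5/1.5,120+147/1.5,.034))
E
```

```text
[ 0.47379022 -0.08739887  0.034     ]
```

Emit:
jog_arm(commands="2 2 0 0 0.6 -0.6 1;1 0 6 0 0 0 1;0 0 7 0 0 0 1;0 0 7 0 0 0 1;0 0 7 0 0 0 1;0 0 0 0 0 0 1")

```text
time: 37.38
ee_pos: [0.4731, -0.085, 0.0414]
ee_rot: [3.142, -0.002, 0.007]
ft_force: [0.2, 0.1, 0.3]
finger_gap: 0.997
```

Emit:
jog_arm(commands="-0.5 3.5 0 0 0 0.4 1;0 0 6 0 0 0 1;0 0 7 0 0 0 1;0 0 6 0 0 0 1;0 0 3 0 0 0 1;0 0 0 0 0 0 0.8;0 0 0 0 0 0 0.6;0 0 0 0 0 0 0.6")

```text
time: 38.05
ee_pos: [0.472, -0.0885, 0.0158]
ee_rot: [-3.141, 0.0, -0.0]
ft_force: [-0.2, 0.2, 0.2]
finger_gap: 0.801
```

```bash
python3 look.py 32 305 265
```

```text
[ 0.4722 -0.0885  0.016 ] [-3.1409e+00 -1.0000e-04 -4.0000e-04] 0.799014888062861 [-0.2 -0.4 -0. ]
```

View pics/v32.png

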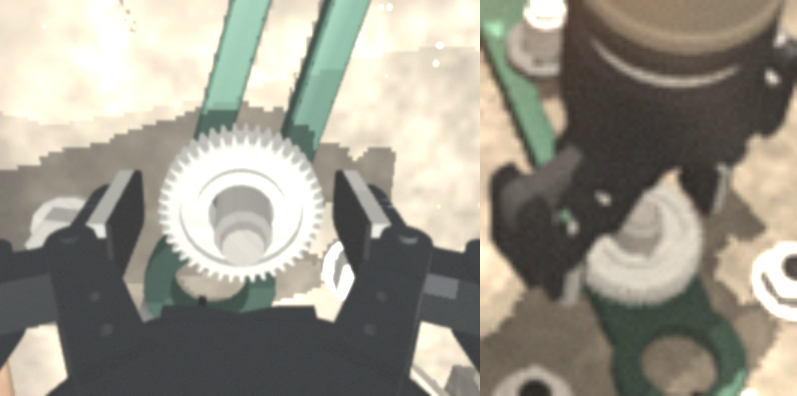

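Emit:
jog_arm(commands="0 0 -2 0 0 0 0.6;0 0 0 0 0 0 -1;0 0 0 0 0 0 -1;0 0 0 0 0 0 -1;0 0 0 0 0 0 -1", force=50)

```text
time: 38.57
ee_pos: [0.4727, -0.0886, 0.0194]
ee_rot: [3.142, -0.002, -0.0]
ft_force: [-0.1, 0.4, -0.9]
finger_gap: 0.626
```

Emit:
jog_arm(commands="0 0 -4 0 0 0 -1;0 0 -6 0 0 0 -1;0 0 -8 0 0 0 -1;0 0 -10 0 0 0 -1;0 0 -10 0 0 0 -1;0 0 -10 0 0 0 -1;0 0 -10 0 0 0 -1;0 0 -4 0 0 0 -1;0 0 0 0 0 0 -1")

```text
time: 39.32
ee_pos: [0.4724, -0.0883, 0.0889]
ee_rot: [3.141, -0.002, -0.0]
ft_force: [-0.3, 0.4, -1.0]
finger_gap: 0.623
```

```bash
python3 look.py 33 305 265
```

```text
[ 0.4719 -0.0883  0.0878] [-3.1415e+00 -1.2000e-03  1.0000e-04] 0.6223157287001089 [ 0.1 -0.6 -1.5]
```

View pics/v33.png

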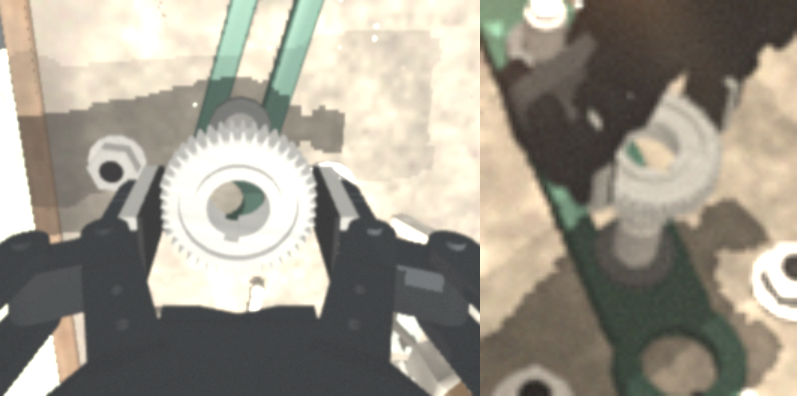

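Emit:
jog_arm(commands="2 -8 0 0 0 0 -1;3.5 -13 0 0 0 0 -1;3.5 -13 0 0 0 0 -1;3.5 -13 0 0 0 0 -1;3.5 -13 0 0 0 0 -1;3.5 -13 0 0 0 0 -1;3.5 -13 0 0 0 0 -1;3.5 -13 0 0 0 0 -1;3.5 -13 0 0 0 0 -1;3.5 -13 0 0 0 0 -1;3.5 -13 0 0 0 0 -1")

```text
time: 40.33
ee_pos: [0.5027, 0.0581, 0.0795]
ee_rot: [-3.139, 0.019, -0.005]
ft_force: [0.1, 1.1, -2.3]
finger_gap: 0.626
```

Emit:
jog_arm(commands="4.3 -13 -3 0 0.4 0 -1;4.3 -13 -3 0 0.4 0 -1;4.3 -13 0 0 0.3 0 -1;4.3 -13 0 0 0.1 0 -1;4.3 -13 0 0 0.1 0 -1;4.3 -13 0 0 0 0 -1;4.3 -13 0 0 0 0 -1;4.3 -13 0 0 0 0 -1;4 -13 0 0 0 0 -1;2 -8 0 0 0 0 -1;0 0 0 0 0 0 -1;0 0 0 0 0 0 -1")

```text
time: 41.33
ee_pos: [0.5337, 0.2019, 0.0751]
ee_rot: [-3.135, 0.019, 0.008]
ft_force: [0.4, 0.3, -1.7]
finger_gap: 0.62
```

```bash
python3 look.py 34 245 155
```

```text
[0.5338 0.2012 0.0753] [-3.1354  0.0188  0.007 ] 0.6210803807014267 [-0.1 -0.3 -2.9]
```

View pics/v34.png

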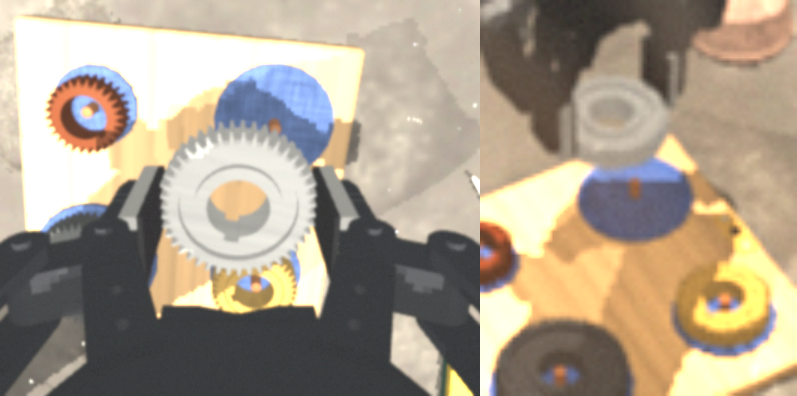

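Emit:
jog_arm(commands="4 -1.5 0 -0.3 0.6 0.4 -1;5 -1.5 0 0 0.5 0 -1;5 -1 0 0 0 0 -1;0 0 4 0 0 0 -1;0 0 6 0 0 0 -1;0 0 6 0 0 0 -1;0 0 0 0 0 0 -1;0 0 0 0 0 0 -1")

```text
time: 42.1
ee_pos: [0.5501, 0.1999, 0.057]
ee_rot: [3.138, -0.002, -0.008]
ft_force: [-1.0, 0.7, -1.9]
finger_gap: 0.625
```

```bash
python3 look.py 35 245 155
```

```text
[0.55   0.1998 0.0572] [ 3.1376e+00 -2.2000e-03 -7.7000e-03] 0.619151182871557 [ 0.6 -0.3 -1.3]
```

View pics/v35.png

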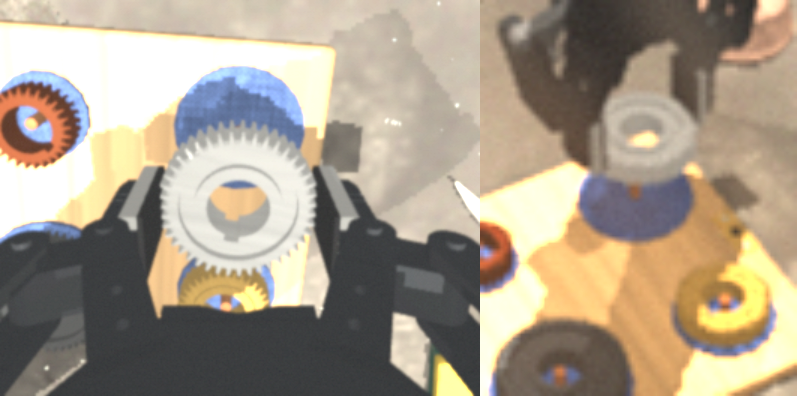

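Emit:
jog_arm(commands="0 -3 0 0.2 0 -0.4 -1;0 -2.5 4 0 0 0 -1;0 0 5 0 0 0 -1;0 0 5 0 0 0 -1;0 0 5 0 0 0 -1;0 0 0 0 0 0 -1;0 0 0 0 0 0 -1")

```text
time: 42.78
ee_pos: [0.55, 0.2068, 0.0365]
ee_rot: [-3.141, -0.003, 0.001]
ft_force: [0.1, -0.3, -1.4]
finger_gap: 0.626
```

```bash
python3 look.py 36 245 155
```

```text
[0.55   0.2066 0.0367] [-3.141e+00 -2.800e-03  7.000e-04] 0.6221972139172529 [ 1.   0.  -1.2]
```

View pics/v36.png

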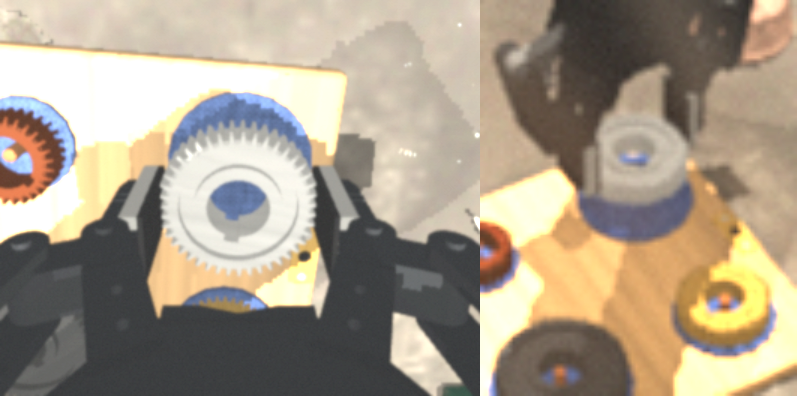

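Emit:
jog_arm(commands="0 0 4 0 0 0 -1;0 0 4 0 0 0 -1;0 0 4 0 0 0 -1;0 0 3 0 0 0 -1;0 0 0 0 0 0 -1;0 0 0 0 0 0 -1")

```text
time: 43.38
ee_pos: [0.5507, 0.2065, 0.0206]
ee_rot: [-3.141, -0.004, 0.0]
ft_force: [-0.1, -0.4, -1.7]
finger_gap: 0.626
```

```bash
python3 look.py 37 245 155
```

```text
[0.5507 0.2065 0.0207] [-3.1407e+00 -4.1000e-03  2.0000e-04] 0.6234583858840461 [ 0.1 -0.6 -1.1]
```

View pics/v37.png

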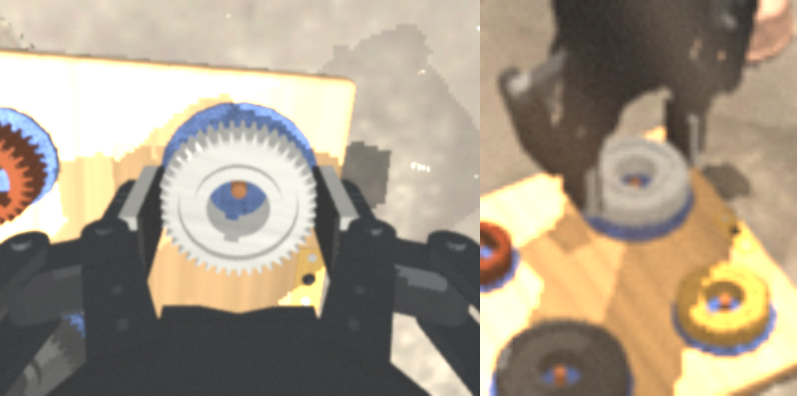

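Emit:
jog_arm(commands="-0.5 0 2 0 -0.1 0 -1;0 0 2 0 0 0 -1;0 0 1.5 0 0 0 -1;0 0 0 0 0 0 -1")

```text
time: 43.82
ee_pos: [0.5507, 0.2068, 0.0154]
ee_rot: [-3.14, -0.003, 0.0]
ft_force: [-0.5, 0.3, -1.6]
finger_gap: 0.62
```

Emit:
jog_arm(commands="-0.5 0 1.5 0 0 0 -1;0 0 1.5 0 0 0 -1")

```text
time: 43.98
ee_pos: [0.5507, 0.207, 0.0142]
ee_rot: [-3.141, -0.005, -0.0]
ft_force: [-5.8, -2.2, 14.8]
finger_gap: 0.622
```

Contact is at 15 N, at the expected height. I relax, release and rise.

Emit:
jog_arm(commands="0 0 0 0 0 0 -1;0 0 0 0 0 0 0.4;0 0 0 0 0 0 0.5;0 0 0 0 0 0 0.6;0 0 0 0 0 0 0.7;0 0 -4 0 0 0 0.8;0 0 -8 0 0 0 1;0 0 -12 0 0 0 1;0 0 -12 0 0 0 1;0 0 -12 0 0 0 1;0 0 -15 0 0 0 1;0 0 -15 0 0 0 1;0 0 -15 0 0 0 1;0 0 -15 0 0 0 1;0 0 0 0 0 0 1;0 0 0 0 0 0 1")

```text
time: 45.32
ee_pos: [0.5528, 0.2095, 0.14]
ee_rot: [-3.135, -0.017, 0.001]
ft_force: [1.1, -0.3, -1.3]
finger_gap: 0.997
```

```bash
python3 look.py 38 245 155
```

```text
[0.5526 0.2096 0.1392] [-3.1355e+00 -1.6100e-02  1.4000e-03] 0.9971772396198669 [ 0.1  1.  -0.1]
```

View pics/v38.png

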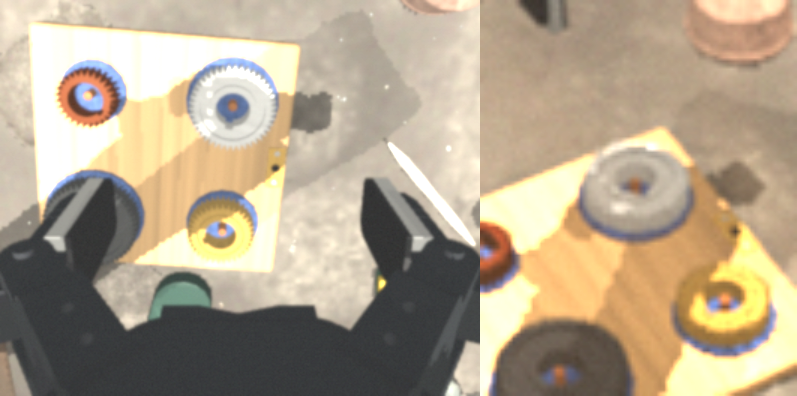

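Emit:
jog_arm(commands="0 8 -10 0 0 0 1;0 18 -10 0 0 0 1;0 22 -5 0 0 0 1;0 22 0 0 0 0 1;0 22 0 0 0 0 1;0 22 0 0 0 0 1;0 22 0 0 0 0 1;0 22 0 0 0 0 1;0 22 0 0 0 0 1;0 22 0 0 0 0 1;0 22 0 0 0 0 1;0 22 0 0 0 0 1;0 22 0 0 0 0 1;0 22 0 0 0 0 1;0 22 0 0 0 0 1;0 0 0 0 0 0 1;0 0 0 0 0 0 1")

```text
time: 46.83
ee_pos: [0.5404, -0.1292, 0.156]
ee_rot: [-3.14, 0.014, -0.001]
ft_force: [0.4, 1.3, 0.8]
finger_gap: 1.003
```

```bash
python3 - <<'E'
from h import *
im=shot('top','t39.png'); sc=shot('scene','s39.png'); print(observe()['ee_pos'])
def ov(im,name,x0,y0,x1,y1,k,fn):
    c=cam(name); v=cv2.resize(im[y0:y1,x0:x1],None,fx=k,fy=k,interpolation=cv2.INTER_CUBIC); v=cv2.convertScaleAbs(v,alpha=1.6,beta=15)
    P0={'38':(.4593,.2115),'65':(.4514,.1201),'47':(.543,.1124),'56':(.5506,.2039)} if name=='top' else {'38':(.4578,.2116),'65':(.45,.1198),'47':(.5417,.1124),'56':(.5495,.2038)}
    for g,P in P0.items():
        r=int(g)/2000
        for z,rr,col in [(.015,r+.003,(255,0,0)),(.029,r,(0,255,0)),(.029,.011,(0,255,0))]:
            p=[(proj(c,[P[0]+rr*np.cos(a),P[1]+rr*np.sin(a),z])-[x0-.5,y0-.5])*k for a in np.linspace(0,6.28,60)]
            cv2.polylines(v,[np.int32(p)],True,col,1)
    cv2.imwrite(fn,v[:,:,::-1])
ov(im,'top',160,135,270,245,5,'pics/t39c.png'); ov(sc,'scene',175,135,300,230,6,'pics/s39c.png')
E
```

```text
[ 0.54047714 -0.128932    0.15595835]
```

View pics/t39c.png

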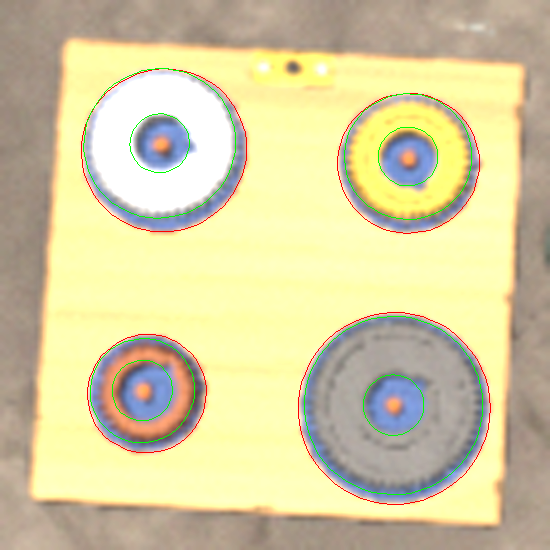

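View pics/s39c.png

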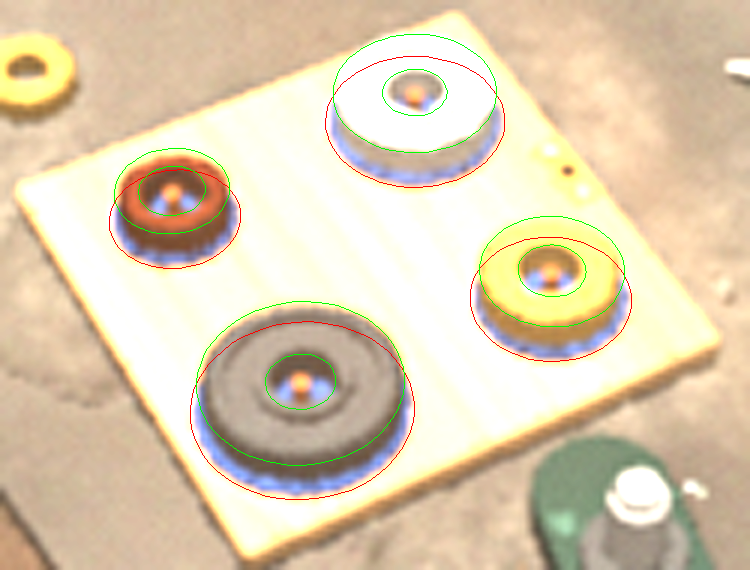

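All four gears match the predicted outlines: flat, within their seats, dowels in the bores. The gripper is clear and empty.

```bash
python3 -c "
from cell import arm
print(arm.hand_in())"
```

```text
the job is handed in; nothing more can be done
None
```

I took the four gears off one at a time, in the order 47, 65, 38, 56. Each is on the blue seat for its size, lying flat with the dowel in its bore. I handed the job in at about 47 s, with the open gripper clear of everything.

- **Final check:** the last top and scene pictures, with outlines drawn at the measured seat positions, show all four gears level and centred on their seats to about 1–2 mm.
- **Lifting:** when I lifted each upper gear, the close pictures showed the lower one staying in place. Both studs are now empty.
- **Contact forces:** the highest I read while setting down was about 30 N for the 65, and about 27 N for the 38 on its first touch. I raised the 38 slightly, re-centred it and set it down again at about 8 N. The 56 touched at about 15 N. The 47 showed only about 3 N at one touch. I then re-centred it and released it with no clear contact reading, perhaps a few tenths of a millimetre above its seat.
- **Disagreements:** the wrist camera differed from the fixed cameras by 1–4 mm, so I used values between them and checked each gear against its seat as I lowered it. Moves of under about 2 mm often stuck or drifted and had to be repeated.

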